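Pack a travelling mining exhibit and pin its divider into line

ROBOT

A 6-joint arm with a two-finger parallel gripper is mounted at the origin on the work surface. World frame = base frame: x ahead of the robot, y to its left, z up, the work surface at z = 0. Lengths are in m, angles in degrees, forces in N, time in s.
With the tool pointing down it reaches from about 0.35 to 0.875 m from the base axis. Payload 4.2 kg.
Tool frame: the origin (TCP) lies on the centre line of the jaws, within the pads' length; the fingertips stand 19 mm ahead of it and the grasp point (between the pads) is the TCP; z points along the fingers, y is the line along which they close (so a half turn about z gives the same grasp; the last joint's range is limited). The gripper opens to 87 mm and grips with 3 to 60 N. Pads are 19 mm wide; open, the fingers measure 117 mm over their backs; the gripper's body (75 mm by 190 mm) begins 51 mm behind the grasp point.
Start: joints at [81.108, 22.042, 0.453, 0, -68.411, -14.817], TCP at [0.251, 0.572, 0.242] pointing down, gripper open.
Joint ranges: [-179.83, 179.83], [-69.29, 118.12], [-61.27, 80.66], [-181.25, 117.63], [-171.15, -9.14], [-177.46, 177.46]. Speed limits (degrees/s): [159.86, 159.86, 180, 180, 180, 180].

INTERFACE

Orientations are given as a 3x3 rotation matrix whose columns are the frame's x, y, z axes.
In Python, from station import sense, capture, finish_job, search_frame, masks_of gives the robot as it stands.
- The arm moves only by the tool drive_tool, never from a script. Its argument "rows" is a list of rows, each a list of 7 numbers: the opening in per cent of the stroke, from 0 (shut) to 100 (fully open), then the shift along the world's x, y, z in mm, then the turn, a rotation vector about the world's x, y, z in rad. In form: [[fingers, dx, dy, dz, wx, wy, wz], ...]. A call has 1 to 5 rows; each row shifts and turns the commanded pose from where the row before left it; what a row does not reach is not made up. A row lasts 1/12 s, in which the tool goes at most 41.7 mm and 7.16 degrees, less where a joint would pass 70% of its speed; a pose out of reach is approached as far as the arm can. A call is refused whole if a number of a shift passes 41.7 or a number of a turn 0.125, either way. A call with a gripper value outside its range is refused whole. The fingers move at their own pace and stop on an object; the grip force is fixed at half the most. Time passes only in rows, so rows that do not move let the fingers close. It gives the time, the measured TCP pose, the force, the opening and the grip force at its end, in the units of the state.
- sense(): the state, without advancing time (a new reading comes with each control period).
- capture(name): name is "side" or "top"; returns a dict with "frame" (480x640x3 uint8, red, green, blue), "z_map" (480x640 float32, m along the optical axis (not along the pixel's ray), 0 where there is no reading), "fx", "fy", "cx", "cy" (pixels), "R" (3x3) and "t" (3): a world point X has camera coordinates R X + t. Camera axes: x right, y down, z forward; pixel columns grow to the right and rows downward; lengths in m; the calibration is good to about 2 mm. A picture is of the moment at which its call begins.
- finish_job(): hands the job in; it is judged then, once.
Trained networks look in a picture, given as the dict that the camera call returned (one of the last four; its "shot" number tells which), for a name from the list of things; names that differ only in an ending like _2 or _b are one class to them, and where a whole thing is asked for, a point or a joint stands for the part that bears it (a point fixed in the world has none). Each returns a list of dicts, best first, with "p" (0 to 1); they miss things now and then, are a little off and sometimes report something else, mostly with a low value. They report only what shows in the picture. A call takes as long as a camera call. They do not tell look-alikes from the thing itself.
- search_frame(label, picture): "xy" ([column, row] in pixels, amid what is visible of it).
- masks_of(label, picture): "region" (480x640 bool, what is visible of it) and "xy" ([column, row] in pixels, amid what is visible of it).
The state is a dict: "time_s": time; "joints": joint angles; "joint_velocities": joint speeds; "effort": joint torques, N m; "tcp_pos": TCP position; "ee_rot": TCP orientation; "wrist_force": force on the tool from outside, world axes, zero at the start; "moment": the same for the moment, N m; "gripper_width": opening from 0.0 (shut) to 1.0 (fully open); "gripper_force": force on a finger pad.
Only numpy, scipy, OpenCV 4.12 (cv2) and the standard library are available. Lean on these libraries where they do the work, as an engineer would, in place of code of your own. Each camera call takes 0.05 s, during which the arm holds its last target. There are 200 camera calls.

TASK

Pack the travelling exhibit: stand each ore cart in a pocket of its own in the bottom of the transit case, then fit the divider over them so that it rests on the ledges at both ends. Push the two red-handled tapered pins through the divider's end holes into the ledge holes under them, all the way home, so that they draw the divider into line against its sprung pad; only then lay each prospector figure on its back in a cradle of its own on the divider. Leave the varnish jar and the paint tin where they stand and let go of everything.

Things in the scene. Friction and masses are not known exactly. Their poses are not given: they have to be found in the camera images.
- case: Open plywood transit case, brass corners, fixed, walls 10 mm thick, rim 97 mm above the bench. Origin on its underside midway between the pin holes; x across the case (away from the robot at yaw 0), y along it, z up. Inside x -77 (near wall) to +84 mm (far wall), y -154 to +154 mm. At each end a wooden ledge (|y| over 116 mm), top at z 75 mm, has a hole 24 mm wide, 64 mm deep, at x 0, y +-135 mm
- case_pockets (a point): Middle of the case's floor (z 10 mm above the case's underside). Three pockets are centred at x 0 and y -65, 0, +65 mm in the case's frame, each 57 mm (y) by 100 mm (x), parted by low felt walls 14 mm high
- case_pad (a point): Face of the felt-covered sprung pad on the far wall: a round bar along y, z 75 to 89 mm, standing in to case x +62 mm. It can be pushed back (+x) 10 mm: 3 N at first, 5 N at 5 mm. So a divider set down freely lies about 4 to 10 mm out of line towards the near wall, and must be drawn +x against the pad for its holes to line up with those of the ledges
- case_hole_left (a point): Centre of the mouth of the ledge hole at the case's +y end (y +135 mm, z 75 mm in the case's frame).
- case_hole_right (a point): Centre of the mouth of the ledge hole at the case's -y end.
- divider: Loose board 134 (x) x 300 (y) x 12 mm, 0.3 kg, origin at the centre of its underside, the same either way round. Two felt-rimmed cradles centred at x 0, y +-62 mm, floor at z 12 mm, 54 mm (y) by 124 mm (x), rims to z 20 mm. Holes 24 mm wide at x 0, y +-135 mm. It lies in the case with its y along the case's y, underside on the ledges; in line when its origin is over the case's
- divider_bar (a point): Middle of the divider's dark lifting bar, 42 mm above the divider's underside. The bar is 20 mm thick (y), 90 mm long (x) and spans z 12 to 62 mm
- pin0: Tapered steel pin, upright in the stand at first, 0.18 kg. Origin on its axis under its collar, z up. Below: shank 22 mm thick for 26 mm, then a taper to a blunt 6 mm tip 62 mm below the origin. Above: collar 38 mm wide, 6 mm thick, then a round red handle 24 mm thick, z 6 to 56 mm. Home when the collar lies on the divider (origin 87 mm above the case's underside). Either pin fits either hole
- pin1: The second tapered pin, the same as pin0.
- stand: Fixed dark wooden block, 150 x 60 x 68 mm high, origin at the centre of its underside, in which the pins stand in two holes at x -40 and +40 mm, 28 mm wide, their collars on its top.
- cart0: Model ore cart with pale wooden tub and gold ore, 80 long (x) x 40 wide (y) x 46 mm high (ore lumps to 50 mm), origin at the centre of its underside; the flat tub sides run from z 16 to 44 mm. Absent in some runs.
- cart1: Model ore cart like cart0, red tub, grey ore. Absent in some runs.
- cart2: Model ore cart like cart0, blue tub, copper ore. Absent in some runs.
- figure0: Carved prospector with green shirt and tan hat, lying on his back, 116 long (x, hat towards +x) x 40 wide (y) x 36 mm thick; origin at the centre of his underside (his back), z up. The trunk with arms is 40 mm wide from x -15 to +25 mm, z 0 to 36 mm. Absent in some runs.
- figure1: Carved prospector like figure0 with red shirt and grey hat. Absent in some runs.
- varnish: Amber varnish jar with steel lid, 64 mm wide, 85 mm tall, a bystander.
- paint: Blue paint tin, 60 mm wide, 70 mm tall, a bystander.
Things that resemble listed ones, but are neither listed nor needed, are in the scene too. What is shaped like the cart0 but purple is not meant.

How it is judged:
By the outcome, as a careful person would: the job done as asked, in the order asked, and still so for the second after the job is handed in, with the robot touching nothing.
Of cart0, cart1, cart2 only 2 to 3 are there at a start; the rules pass over those that are not, and their reading is None.
Of figure0, figure1 only 1 to 2 are there at a start; the rules pass over those that are not, and their reading is None.
At some moment in a run one of figure0, figure1 may be knocked a few centimetres aside while the robot is not near it.
It also fails if it takes over 210 s, if anything falls off the work surface, if the arm or the gripper's body presses on something with over 40 N, if the wrist force passes 120 N, or if a joint passes its speed limit or range.

## Working session

There is one attempt and no reset: what is moved stays moved. The work goes in short steps, Python scripts to look and compute and a tool call to move; the robot and the scene stay as the last step left them, time stands still between calls to the robot, and variables do not carry over. Pictures are saved under pics/ and viewed, at most 14 in all, crops included, and the job is handed in when it is done.

Besides the shell and the picture viewer there is one more tool, called after "Emit:" by a JSON object that holds its "op" and its "data", one argument or row to a line. drive_tool: Moves the arm, as the interface text tells. Its arguments: {"type":"object","properties":{"rows":{"type":"array"}},"required":["rows"]}

```bash
ls; mkdir -p pics
python3 - <<'E'
from station import *
import cv2,numpy as np
s=sense(); print(s['time_s'],s['tcp_pos'],s['ee_rot'],s['gripper_width'])
for n in("top","side"):
    c=capture(n); cv2.imwrite(f"pics/{n}0.png",c["frame"][:,:,::-1])
    print(n,c["fx"],c["cx"],c["cy"],np.round(c["R"],3).tolist(),np.round(c["t"],3).tolist(), (c["z_map"]>0).mean(), c["shot"])
E
```

```text
pics
0.0 [0.25106863 0.57174664 0.24045363] [[ 9.15518058e-01 -4.02276112e-01 -7.84910395e-04]
 [-4.02276865e-01 -9.15515802e-01 -2.03471763e-03]
 [ 9.99204282e-05  2.17857203e-03 -9.99997622e-01]] 0.9978908734763267
top 494.5008624676802 322.4027364391002 242.32952399846428 [[-0.081, -0.997, 0.002], [-0.975, 0.079, -0.209], [0.208, -0.019, -0.978]] [0.065, 0.575, 1.024] 0.9958430989583333 1
side 449.1624830157587 323.5576758610601 240.07873272723393 [[-0.973, -0.229, -0.004], [-0.149, 0.645, -0.75], [0.175, -0.729, -0.662]] [0.567, 0.138, 1.191] 0.9958951822916666 2
```

View pics/top0.png

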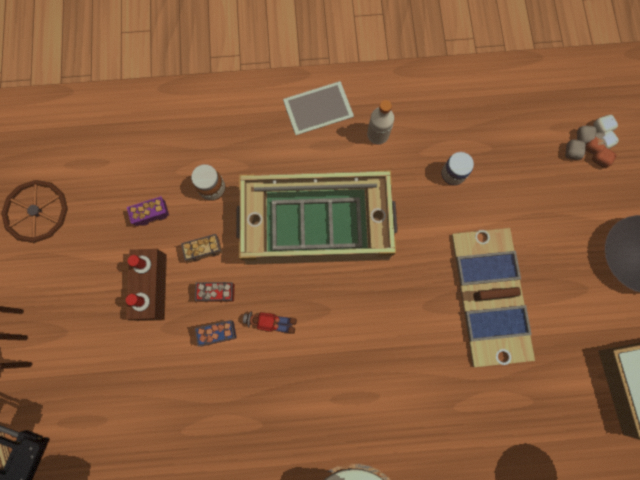

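View pics/side0.png

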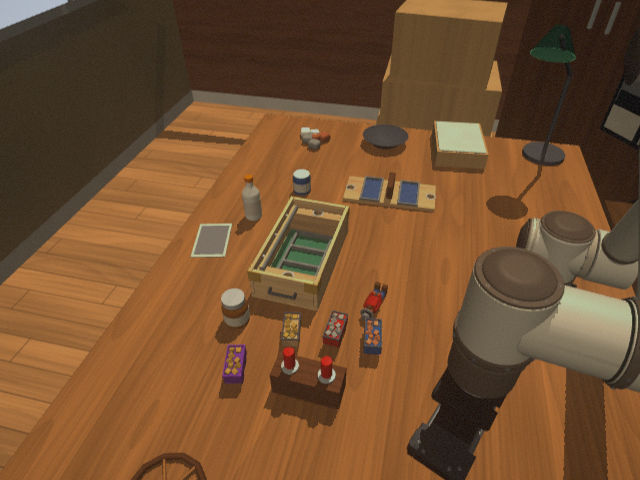

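Top view: case centre (318,216), pad on the far wall (315,186). Divider is at (493,297), stand with two pins at (140,283), carts at gold (201,248), red (214,292) and blue (214,333), and the red figure at (268,322). The purple decoy cart is at (148,211), the jar at (207,180) and the tin at (458,167). Three carts and only figure1 are present.

```bash
cat > h.py <<'E'
from station import *
import cv2,numpy as np
def cloud(c):
    z=c["z_map"]; v,u=np.mgrid[:480,:640]
    P=np.stack([(u-c["cx"])/c["fx"]*z,(v-c["cy"])/c["fy"]*z,z],-1)
    W=(P-c["t"])@np.asarray(c["R"]); W[z==0]=np.nan
    return W
def rect(P):
    (cx,cy),(w,h),a=cv2.minAreaRect((P[:,:2]*1000).astype(np.float32))
    if w<h: w,h,a=h,w,a+90
    a=(a+90)%180-90   # direction of the long side
    return [round(float(x),1) for x in(cx,cy,w,h,a)]
E
python3 - <<'E'
from h import *
for n in("top","side"):
    c=capture(n); W=cloud(c)
    for l in["case","divider","divider_bar","pin0","pin1","stand","cart0","cart1","cart2","figure1","figure0","varnish","paint","case_hole_left","case_hole_right","case_pockets","case_pad"]:
        for m in masks_of(l,c)[:4]:
            if m["p"]<.3: continue
            r=cv2.erode(m["region"].astype(np.uint8),np.ones((3,3)))>0
            P=W[r]; P=P[~np.isnan(P[:,0])]
            if len(P)<8: print(n,l,"few",m["xy"]);continue
            zt=np.percentile(P[:,2],98); 
            T=P[P[:,2]>zt-.012]
            print(n,l,round(m["p"],2),np.round(m["xy"]),"ztop",round(zt*1000),"med",np.round(np.median(P,0)*1000),"rect",rect(P),"toprect",rect(T))
E
```

```text
top case 0.63 [318. 216.] ztop 98 med [642.  28.  43.] rect [635.4, 27.1, 357.0, 183.6, 87.3] toprect [635.5, 28.5, 329.3, 183.6, 87.3]
top divider 0.58 [492. 299.] ztop 61 med [ 430. -350.   12.] rect [437.8, -351.7, 297.1, 134.8, 1.4] toprect [436.9, -351.0, 88.4, 20.3, -88.7]
top divider_bar 0.7 [494. 299.] ztop 61 med [ 429. -350.   12.] rect [438.1, -351.8, 297.4, 134.9, 1.2] toprect [436.9, -352.2, 90.7, 20.3, -88.7]
top pin0 0.71 [140. 261.] ztop 126 med [556. 403. 100.] rect [557.3, 405.9, 31.2, 25.9, -24.4] toprect [559.0, 406.8, 19.8, 19.2, 47.9]
top pin0 0.65 [138. 300.] ztop 126 med [477. 406. 101.] rect [477.9, 408.9, 30.2, 25.0, -10.2] toprect [478.3, 410.8, 19.7, 19.0, 13.1]
top pin1 0.71 [140. 261.] ztop 126 med [556. 403. 100.] rect [557.3, 405.9, 31.2, 25.9, -24.4] toprect [559.0, 406.8, 19.8, 19.2, 47.9]
top pin1 0.65 [138. 300.] ztop 126 med [477. 406. 101.] rect [477.9, 408.9, 30.2, 25.0, -10.2] toprect [478.3, 410.8, 19.7, 19.0, 13.1]
top stand 0.67 [150. 286.] ztop 71 med [517. 391.  66.] rect [519.3, 410.0, 150.5, 60.8, -2.6] toprect [519.4, 410.2, 150.4, 60.4
[... 7678 characters left out ...]
1 [389. 193.] ztop 59 med [ 430. -339.   12.] rect [436.2, -350.7, 293.0, 142.3, 1.0] toprect [435.3, -344.6, 76.7, 19.4, 89.3]
side case_pockets 0.75 [300. 252.] ztop 97 med [639.  36.  54.] rect [634.5, 37.3, 344.1, 180.7, 87.2] toprect [634.1, 30.3, 330.2, 180.6, 87.2]
side case_pockets 0.66 [292. 331.] ztop 51 med [590. 300.  44.] rect [591.5, 289.3, 81.1, 36.3, -77.4] toprect [591.5, 289.3, 81.1, 36.3, -77.4]
side case_pad 0.97 [277. 237.] ztop 91 med [701.  47.  87.] rect [702.7, 28.8, 261.3, 16.7, 86.9] toprect [702.7, 28.8, 261.3, 16.7, 86.9]
side case_pad 0.46 [302. 183.] ztop 71 med [ 725. -286.   51.] rect [727.6, -299.3, 51.2, 50.7, 81.7] toprect [729.3, -301.0, 48.1, 46.7, 83.4]
```

Emit:
{"op": "drive_tool", "data": {
  "rows": [
    [100, 15, -31, -10, 0, 0, -0.1],
    [100, 15, -31, -10, 0, 0, -0.1],
    [100, 15, -31, -10, 0, 0, -0.1],
    [100, 15, -31, -10, 0, 0, -0.1],
    [100, 15, -31, -10, 0, 0, -0.1]
  ]
}}

```text
time_s: 2.32
tcp_pos: [0.3267, 0.4158, 0.1913]
ee_rot: [[0.607, -0.794, 0.0], [-0.794, -0.607, 0.0], [-0.0, -0.001, -1.0]]
wrist_force: [0.1, 0.3, -0.2]
gripper_width: 1.0
gripper_force: 0.0
```

Emit:
{"op": "drive_tool", "data": {
  "rows": [
    [100, 15, -31, -10, 0, 0, -0.1],
    [100, 15, -31, -10, 0, 0, -0.1],
    [100, 15, -31, -10, 0, 0, -0.1],
    [100, 15, -31, -10, 0, 0, -0.1],
    [100, 15, -31, -10, 0, 0, -0.1]
  ]
}}

```text
time_s: 2.73
tcp_pos: [0.4018, 0.2608, 0.1415]
ee_rot: [[0.152, -0.988, 0.001], [-0.988, -0.152, 0.001], [-0.001, -0.001, -1.0]]
wrist_force: [0.7, 1.1, -0.8]
gripper_width: 1.001
gripper_force: 0.0
```

Emit:
{"op": "drive_tool", "data": {
  "rows": [
    [100, 0, 0, -30, 0, 0, 0],
    [100, 0, 0, -30, 0, 0, 0],
    [100, 0, 0, 0, 0, 0, 0],
    [100, 0, 0, 0, 0, 0, 0]
  ]
}}

```text
time_s: 3.07
tcp_pos: [0.4011, 0.2616, 0.081]
ee_rot: [[0.156, -0.988, -0.002], [-0.988, -0.156, -0.003], [0.002, 0.002, -1.0]]
wrist_force: [0.5, 0.2, 0.4]
gripper_width: 0.998
gripper_force: 0.0
```

Emit:
{"op": "drive_tool", "data": {
  "rows": [
    [100, 1, 2.4, -20, 0, 0, 0],
    [100, 0, 0, -21, 0, 0, 0],
    [30, 0, 0, 0, 0, 0, 0],
    [30, 0, 0, 0, 0, 0, 0],
    [30, 0, 0, 0, 0, 0, 0]
  ]
}}

```text
time_s: 3.48
tcp_pos: [0.4031, 0.266, 0.0424]
ee_rot: [[0.158, -0.987, 0.002], [-0.987, -0.158, 0.002], [-0.002, -0.003, -1.0]]
wrist_force: [1.0, 0.4, 0.4]
gripper_width: 0.859
gripper_force: 0.0
```

Emit:
{"op": "drive_tool", "data": {
  "rows": [
    [30, 0, 0, 0, 0, 0, 0],
    [30, 0, 0, 0, 0, 0, 0],
    [30, 0, 0, 0, 0, 0, 0],
    [30, 0, 0, 0, 0, 0, 0]
  ]
}}

```text
time_s: 3.82
tcp_pos: [0.4025, 0.2649, 0.0412]
ee_rot: [[0.156, -0.988, 0.001], [-0.988, -0.156, 0.001], [-0.001, -0.001, -1.0]]
wrist_force: [-0.4, 0.3, 0.7]
gripper_width: 0.555
gripper_force: 0.0
```

Emit:
{"op": "drive_tool", "data": {
  "rows": [
    [30, 0, 0, 20, 0, 0, 0],
    [30, 0, 0, 30, 0, 0, 0],
    [30, 0, 0, 35, 0, 0, 0],
    [30, 0, 0, 35, 0, 0, 0],
    [30, 0, 0, 30, 0, 0, 0]
  ]
}}

```text
time_s: 4.23
tcp_pos: [0.4024, 0.2646, 0.1932]
ee_rot: [[0.157, -0.988, 0.001], [-0.988, -0.157, 0.001], [-0.001, -0.002, -1.0]]
wrist_force: [-0.1, 0.1, -0.6]
gripper_width: 0.312
gripper_force: 0.0
```

```bash
cat >> h.py <<'E'
def find(l,c,pmin=.4):
    W=cloud(c); out=[]
    for m in masks_of(l,c)[:5]:
        if m["p"]<pmin: continue
        r=cv2.erode(m["region"].astype(np.uint8),np.ones((3,3)))>0
        P=W[r]; P=P[~np.isnan(P[:,0])]
        if len(P)<8: continue
        zt=np.percentile(P[:,2],98); out.append((round(m["p"],2),round(zt*1000),rect(P[P[:,2]>zt-.012])))
    return out
E
python3 - <<'E'
from h import *
for n in("top","side"):
    print(*find("cart2",capture(n)),sep="\n")
E
```

```text
(0.79, 52, [492.3, 256.9, 67.8, 39.8, 85.3])
(0.7, 52, [592.4, 288.7, 80.3, 41.5, -78.8])
(0.66, 52, [403.0, 256.7, 64.8, 37.8, -81.6])
(0.62, 52, [687.3, 406.4, 78.6, 40.4, -74.8])
(0.93, 51, [490.5, 263.1, 83.2, 39.0, 84.0])
(0.84, 51, [592.2, 288.5, 82.5, 37.6, -78.4])
(0.82, 50, [687.2, 407.6, 80.8, 38.3, -75.3])
```

Emit:
{"op": "drive_tool", "data": {
  "rows": [
    [75, 0, 0, -10, 0, 0, 0],
    [75, 0, 0, -15, 0, 0, 0],
    [75, 0, 0, -20, 0, 0, 0],
    [75, 0, 0, -20, 0, 0, 0],
    [75, 0, 0, -20, 0, 0, 0]
  ]
}}

```text
time_s: 4.85
tcp_pos: [0.4014, 0.2636, 0.1033]
ee_rot: [[0.156, -0.988, -0.002], [-0.988, -0.156, -0.002], [0.002, 0.002, -1.0]]
wrist_force: [-0.5, -0.2, 0.7]
gripper_width: 0.592
gripper_force: 0.0
```

Emit:
{"op": "drive_tool", "data": {
  "rows": [
    [75, 0, 0, 0, 0, 0, 0],
    [75, 0, 0, -20, 0, 0, 0],
    [75, 0, 0, -25, 0, 0, 0],
    [75, 0, 0, -22, 0, 0, 0]
  ]
}}

```text
time_s: 5.18
tcp_pos: [0.4022, 0.2645, 0.0378]
ee_rot: [[0.156, -0.988, -0.0], [-0.988, -0.156, -0.0], [0.0, 0.0, -1.0]]
wrist_force: [0.4, -0.1, -0.5]
gripper_width: 0.74
gripper_force: 0.0
```

Emit:
{"op": "drive_tool", "data": {
  "rows": [
    [30, 0, 0, 0, 0, 0, 0],
    [30, 0, 0, 0, 0, 0, 0],
    [30, 0, 0, 0, 0, 0, 0],
    [30, 0, 0, 0, 0, 0, 0],
    [30, 0, 0, 0, 0, 0, 0]
  ]
}}

```text
time_s: 5.6
tcp_pos: [0.4029, 0.2655, 0.04]
ee_rot: [[0.157, -0.988, 0.002], [-0.988, -0.157, 0.002], [-0.002, -0.002, -1.0]]
wrist_force: [-2.1, -0.3, 3.0]
gripper_width: 0.459
gripper_force: 23.8
```

Emit:
{"op": "drive_tool", "data": {
  "rows": [
    [30, 0, 0, 0, 0, 0, 0],
    [30, 0, 0, 0, 0, 0, 0],
    [30, 0, 0, 0, 0, 0, 0]
  ]
}}

```text
time_s: 5.85
tcp_pos: [0.4029, 0.2654, 0.0399]
ee_rot: [[0.157, -0.988, 0.002], [-0.988, -0.157, 0.002], [-0.002, -0.002, -1.0]]
wrist_force: [-0.6, -0.5, 5.5]
gripper_width: 0.459
gripper_force: 29.9
```

Emit:
{"op": "drive_tool", "data": {
  "rows": [
    [30, 0, 0, 20, 0, 0, 0],
    [30, 0, 0, 35, 0, 0, 0],
    [30, 0, 0, 40, 0, 0, 0],
    [30, 0, 0, 35, 0, 0, 0],
    [30, 0, 0, 25, 0, 0, 0]
  ]
}}

```text
time_s: 6.27
tcp_pos: [0.4026, 0.265, 0.197]
ee_rot: [[0.157, -0.988, 0.003], [-0.988, -0.157, 0.003], [-0.003, -0.003, -1.0]]
wrist_force: [0.6, 0.6, -2.6]
gripper_width: 0.454
gripper_force: 29.9
```

Emit:
{"op": "drive_tool", "data": {
  "rows": [
    [30, 19, -25, 0, 0, 0, 0.114],
    [30, 19, -25, 0, 0, 0, 0.114],
    [30, 19, -25, 0, 0, 0, 0.114],
    [30, 19, -25, 0, 0, 0, 0.114],
    [30, 19, -25, 0, 0, 0, 0.114]
  ]
}}

```text
time_s: 6.68
tcp_pos: [0.4973, 0.1382, 0.1936]
ee_rot: [[0.669, -0.743, -0.001], [-0.743, -0.669, 0.0], [-0.001, 0.0, -1.0]]
wrist_force: [1.0, 1.2, -0.4]
gripper_width: 0.457
gripper_force: 29.9
```

Emit:
{"op": "drive_tool", "data": {
  "rows": [
    [30, 19, -25, 0, 0, 0, 0.114],
    [30, 19, -25, 0, 0, 0, 0.114],
    [30, 19, -25, 0, 0, 0, 0.114],
    [30, 19, -25, 0, 0, 0, 0.114],
    [30, 19, -25, 0, 0, 0, 0.114]
  ]
}}

```text
time_s: 7.1
tcp_pos: [0.5923, 0.0132, 0.1932]
ee_rot: [[0.964, -0.265, -0.001], [-0.265, -0.964, 0.0], [-0.001, 0.0, -1.0]]
wrist_force: [0.3, 0.9, -1.6]
gripper_width: 0.457
gripper_force: 29.9
```

Emit:
{"op": "drive_tool", "data": {
  "rows": [
    [30, 18, -25, 0, 0, 0, 0.114],
    [30, 18, -26, 0, 0, 0, 0.112],
    [30, 0, 0, 0, 0, 0, 0],
    [30, 0, 0, 0, 0, 0, 0]
  ]
}}

```text
time_s: 7.43
tcp_pos: [0.628, -0.0378, 0.1924]
ee_rot: [[0.999, -0.052, -0.002], [-0.052, -0.999, 0.0], [-0.002, -0.0, -1.0]]
wrist_force: [-1.2, 0.8, -2.0]
gripper_width: 0.458
gripper_force: 29.9
```

Emit:
{"op": "drive_tool", "data": {
  "rows": [
    [30, 0.3, 1.6, -35, 0, 0, 0],
    [30, 0, 0, -35, 0, 0, 0],
    [30, 0, 0, -35, 0, 0, 0],
    [30, 0, 0, -20, 0, 0, 0],
    [30, 0, 0, -10, 0, 0, 0]
  ]
}}

```text
time_s: 7.85
tcp_pos: [0.6252, -0.034, 0.0548]
ee_rot: [[0.999, -0.048, -0.008], [-0.048, -0.999, -0.0], [-0.008, 0.001, -1.0]]
wrist_force: [-0.4, 0.8, -1.3]
gripper_width: 0.459
gripper_force: 29.9
```

Emit:
{"op": "drive_tool", "data": {
  "rows": [
    [30, 0, 0, -5, 0, 0, 0],
    [30, 0, 0, -1, 0, 0, 0],
    [30, 0, 0, 0, 0, 0, 0]
  ]
}}

```text
time_s: 8.1
tcp_pos: [0.6294, -0.0343, 0.0539]
ee_rot: [[0.999, -0.047, 0.002], [-0.047, -0.999, 0.0], [0.002, -0.0, -1.0]]
wrist_force: [0.1, -0.7, -0.8]
gripper_width: 0.458
gripper_force: 29.9
```

Emit:
{"op": "drive_tool", "data": {
  "rows": [
    [57, 0, 0, 0, 0, 0, 0],
    [57, 0, 0, 0, 0, 0, 0],
    [57, 0, 0, 0, 0, 0, 0],
    [57, 0, 0, 0, 0, 0, 0]
  ]
}}

```text
time_s: 8.43
tcp_pos: [0.6292, -0.0347, 0.0538]
ee_rot: [[0.999, -0.048, 0.002], [-0.048, -0.999, 0.0], [0.002, -0.0, -1.0]]
wrist_force: [0.4, -0.6, 0.5]
gripper_width: 0.561
gripper_force: 0.0
```

Emit:
{"op": "drive_tool", "data": {
  "rows": [
    [57, 0, 0, 20, 0, 0, 0],
    [57, 0, 0, 40, 0, 0, 0],
    [75, 0, 0, 40, 0, 0, 0],
    [75, 0, 0, 40, 0, 0, 0]
  ]
}}

```text
time_s: 8.77
tcp_pos: [0.6283, -0.0349, 0.1944]
ee_rot: [[0.999, -0.048, -0.0], [-0.048, -0.999, -0.0], [-0.0, 0.0, -1.0]]
wrist_force: [1.3, 1.2, -0.3]
gripper_width: 0.654
gripper_force: 0.0
```

Emit:
{"op": "drive_tool", "data": {
  "rows": [
    [75, -10, 21, 0, 0, 0, -0.115],
    [75, -10, 21, 0, 0, 0, -0.115],
    [75, -10, 21, 0, 0, 0, -0.115],
    [75, -10, 21, 0, 0, 0, -0.115],
    [75, -10, 21, 0, 0, 0, -0.115]
  ]
}}

```text
time_s: 9.18
tcp_pos: [0.5781, 0.071, 0.1932]
ee_rot: [[0.809, -0.588, 0.001], [-0.588, -0.809, 0.0], [0.001, -0.001, -1.0]]
wrist_force: [-0.7, 0.1, 0.8]
gripper_width: 0.743
gripper_force: 0.0
```

Emit:
{"op": "drive_tool", "data": {
  "rows": [
    [75, -10, 21, 0, 0, 0, -0.115],
    [75, -10, 21, 0, 0, 0, -0.115],
    [75, -10, 21, 0, 0, 0, -0.115],
    [75, -10, 21, 0, 0, 0, -0.115],
    [75, -10, 22, 0, 0, 0, -0.115]
  ]
}}

```text
time_s: 9.6
tcp_pos: [0.528, 0.1771, 0.1932]
ee_rot: [[0.359, -0.933, 0.001], [-0.933, -0.359, 0.001], [-0.0, -0.001, -1.0]]
wrist_force: [0.5, 0.1, 0.3]
gripper_width: 0.752
gripper_force: 0.0
```

Emit:
{"op": "drive_tool", "data": {
  "rows": [
    [75, -10, 22, -10, 0, 0, -0.115],
    [75, -9, 22, -20, 0, 0, -0.115],
    [75, -9, 22, -25, 0, 0, -0.114],
    [75, -9, 22, -25, 0, 0, -0.113],
    [75, 0, 0, 0, 0, 0, 0]
  ]
}}

```text
time_s: 10.02
tcp_pos: [0.4882, 0.2653, 0.1084]
ee_rot: [[-0.085, -0.996, -0.006], [-0.996, 0.085, -0.004], [0.005, 0.006, -1.0]]
wrist_force: [-0.3, -1.1, -0.2]
gripper_width: 0.749
gripper_force: 0.0
```

Emit:
{"op": "drive_tool", "data": {
  "rows": [
    [75, 0, 0, 0, 0, 0, 0],
    [75, 0, 0, 0, 0, 0, 0]
  ]
}}

```text
time_s: 10.18
tcp_pos: [0.4922, 0.2644, 0.1134]
ee_rot: [[-0.082, -0.997, 0.001], [-0.997, 0.082, 0.001], [-0.001, -0.001, -1.0]]
wrist_force: [0.0, -0.6, 0.8]
gripper_width: 0.752
gripper_force: 0.0
```

Emit:
{"op": "drive_tool", "data": {
  "rows": [
    [75, 0, 0, -30, 0, 0, 0],
    [75, 0, 0, -30, 0, 0, 0],
    [75, 0, 0, -13, 0, 0, 0],
    [75, 0, 0, 0, 0, 0, 0],
    [30, 0, 0, 0, 0, 0, 0]
  ]
}}

```text
time_s: 10.6
tcp_pos: [0.4927, 0.2639, 0.0405]
ee_rot: [[-0.084, -0.996, 0.001], [-0.996, 0.084, 0.001], [-0.001, -0.001, -1.0]]
wrist_force: [0.2, 0.1, -0.1]
gripper_width: 0.724
gripper_force: 0.0
```

Emit:
{"op": "drive_tool", "data": {
  "rows": [
    [30, 0, 0, 0, 0, 0, 0],
    [30, 0, 0, 0, 0, 0, 0],
    [30, 0, 0, 0, 0, 0, 0],
    [30, 0, 0, 0, 0, 0, 0],
    [30, 0, 0, 0, 0, 0, 0]
  ]
}}

```text
time_s: 11.02
tcp_pos: [0.4924, 0.2648, 0.0409]
ee_rot: [[-0.083, -0.997, 0.002], [-0.997, 0.083, 0.001], [-0.002, -0.002, -1.0]]
wrist_force: [0.4, -0.9, 4.2]
gripper_width: 0.453
gripper_force: 30.0
```

Emit:
{"op": "drive_tool", "data": {
  "rows": [
    [30, 0, 0, 0, 0, 0, 0],
    [30, 0, 0, 0, 0, 0, 0]
  ]
}}

```text
time_s: 11.18
tcp_pos: [0.4924, 0.2647, 0.0409]
ee_rot: [[-0.083, -0.997, 0.002], [-0.997, 0.083, 0.001], [-0.001, -0.002, -1.0]]
wrist_force: [1.2, -1.0, 5.5]
gripper_width: 0.459
gripper_force: 30.0
```

Emit:
{"op": "drive_tool", "data": {
  "rows": [
    [30, 0, 0, 20, 0, 0, 0],
    [30, 0, 0, 35, 0, 0, 0],
    [30, 0, 0, 40, 0, 0, 0],
    [30, 0, 0, 35, 0, 0, 0],
    [30, 0, 0, 25, 0, 0, 0]
  ]
}}

```text
time_s: 11.6
tcp_pos: [0.4918, 0.2646, 0.1976]
ee_rot: [[-0.084, -0.997, 0.002], [-0.997, 0.084, 0.002], [-0.002, -0.002, -1.0]]
wrist_force: [1.4, 1.5, -2.3]
gripper_width: 0.457
gripper_force: 30.0
```

Emit:
{"op": "drive_tool", "data": {
  "rows": [
    [30, 10, -17, 0, 0, 0, 0.115],
    [30, 10, -17, 0, 0, 0, 0.115],
    [30, 10, -17, 0, 0, 0, 0.115],
    [30, 10, -17, 0, 0, 0, 0.115],
    [30, 10, -17, 0, 0, 0, 0.115]
  ]
}}

```text
time_s: 12.02
tcp_pos: [0.541, 0.1783, 0.1936]
ee_rot: [[0.477, -0.879, -0.002], [-0.879, -0.477, -0.0], [-0.001, 0.002, -1.0]]
wrist_force: [0.4, 0.9, -1.6]
gripper_width: 0.455
gripper_force: 30.0
```

Emit:
{"op": "drive_tool", "data": {
  "rows": [
    [30, 10, -17, 0, 0, 0, 0.115],
    [30, 10, -17, 0, 0, 0, 0.115],
    [30, 10, -17, 0, 0, 0, 0.115],
    [30, 10, -17, 0, 0, 0, 0.115],
    [30, 10, -17, 0, 0, 0, 0.115]
  ]
}}

```text
time_s: 12.43
tcp_pos: [0.591, 0.0934, 0.1934]
ee_rot: [[0.878, -0.479, -0.003], [-0.479, -0.878, -0.0], [-0.002, 0.001, -1.0]]
wrist_force: [-0.1, -0.3, -1.9]
gripper_width: 0.459
gripper_force: 30.0
```

Emit:
{"op": "drive_tool", "data": {
  "rows": [
    [30, 10, -17, 0, 0, 0, 0.114],
    [30, 10, -17, 0, 0, 0, 0.114],
    [30, 10, -16, 0, 0, 0, 0.114],
    [30, 9, -16, 0, 0, 0, 0.114],
    [30, 0, 0, 0, 0, 0, 0]
  ]
}}

```text
time_s: 12.85
tcp_pos: [0.6309, 0.0258, 0.1931]
ee_rot: [[0.999, -0.049, -0.002], [-0.049, -0.999, -0.001], [-0.002, 0.001, -1.0]]
wrist_force: [-0.6, 0.8, -1.2]
gripper_width: 0.458
gripper_force: 30.0
```

Emit:
{"op": "drive_tool", "data": {
  "rows": [
    [30, 0, 0, 0, 0, 0, 0],
    [30, 0, 0, 0, 0, 0, 0]
  ]
}}

```text
time_s: 13.02
tcp_pos: [0.6297, 0.0285, 0.1937]
ee_rot: [[0.999, -0.05, -0.002], [-0.05, -0.999, 0.0], [-0.002, -0.0, -1.0]]
wrist_force: [-0.2, 0.7, -2.8]
gripper_width: 0.457
gripper_force: 30.0
```

Emit:
{"op": "drive_tool", "data": {
  "rows": [
    [30, 1, 1.5, -35, 0, 0, 0],
    [30, 0, 0, -35, 0, 0, 0],
    [30, 0, 0, -35, 0, 0, 0],
    [30, 0, 0, -20, 0, 0, 0],
    [30, 0, 0, -10, 0, 0, 0]
  ]
}}

```text
time_s: 13.43
tcp_pos: [0.6286, 0.0302, 0.0557]
ee_rot: [[0.999, -0.049, -0.007], [-0.049, -0.999, -0.001], [-0.007, 0.002, -1.0]]
wrist_force: [-0.2, -0.7, -2.4]
gripper_width: 0.455
gripper_force: 30.0
```

Emit:
{"op": "drive_tool", "data": {
  "rows": [
    [30, 0, 0, -5, 0, 0, 0],
    [30, 0, 0, -2, 0, 0, 0],
    [30, 0, 0, 0, 0, 0, 0]
  ]
}}

```text
time_s: 13.68
tcp_pos: [0.6325, 0.0303, 0.0537]
ee_rot: [[0.999, -0.048, 0.002], [-0.048, -0.999, 0.0], [0.002, -0.001, -1.0]]
wrist_force: [0.5, -0.2, -1.8]
gripper_width: 0.449
gripper_force: 30.0
```

Emit:
{"op": "drive_tool", "data": {
  "rows": [
    [55, 0, 0, 0, 0, 0, 0],
    [55, 0, 0, 0, 0, 0, 0],
    [55, 0, 0, 0, 0, 0, 0],
    [55, 0, 0, 0, 0, 0, 0]
  ]
}}

```text
time_s: 14.02
tcp_pos: [0.6323, 0.0299, 0.0539]
ee_rot: [[0.999, -0.049, 0.003], [-0.049, -0.999, 0.001], [0.002, -0.001, -1.0]]
wrist_force: [-0.6, -0.4, 0.7]
gripper_width: 0.549
gripper_force: 0.0
```

Emit:
{"op": "drive_tool", "data": {
  "rows": [
    [55, 0, 0, 20, 0, 0, 0],
    [55, 0, 0, 40, 0, 0, 0],
    [75, 0, 0, 40, 0, 0, 0],
    [75, 0, 0, 41, 0, 0, 0]
  ]
}}

```text
time_s: 14.35
tcp_pos: [0.6312, 0.0295, 0.1953]
ee_rot: [[0.999, -0.049, -0.001], [-0.049, -0.999, -0.0], [-0.0, 0.0, -1.0]]
wrist_force: [0.5, 0.8, -0.5]
gripper_width: 0.63
gripper_force: 0.0
```

Emit:
{"op": "drive_tool", "data": {
  "rows": [
    [75, -3, 21, 0, 0, 0, -0.111],
    [75, -3, 21, 0, 0, 0, -0.111],
    [75, -3, 21, 0, 0, 0, -0.111],
    [75, -3, 21, 0, 0, 0, -0.111],
    [75, -3, 21, 0, 0, 0, -0.111]
  ]
}}

```text
time_s: 14.77
tcp_pos: [0.6164, 0.1356, 0.1944]
ee_rot: [[0.82, -0.573, 0.001], [-0.573, -0.82, 0.001], [0.001, -0.001, -1.0]]
wrist_force: [-0.9, -0.4, 0.4]
gripper_width: 0.751
gripper_force: 0.0
```

Emit:
{"op": "drive_tool", "data": {
  "rows": [
    [75, -3, 22, 0, 0, 0, -0.111],
    [75, -3, 22, 0, 0, 0, -0.111],
    [75, -3, 22, 0, 0, 0, -0.111],
    [75, -3, 22, 0, 0, 0, -0.111],
    [75, -4, 22, 0, 0, 0, -0.111]
  ]
}}

```text
time_s: 15.18
tcp_pos: [0.6005, 0.2458, 0.1942]
ee_rot: [[0.395, -0.919, 0.001], [-0.919, -0.395, 0.001], [-0.0, -0.001, -1.0]]
wrist_force: [0.0, 0.5, 0.6]
gripper_width: 0.752
gripper_force: 0.0
```

Emit:
{"op": "drive_tool", "data": {
  "rows": [
    [75, -4, 22, -20, 0, 0, -0.111],
    [75, -4, 21, -30, 0, 0, -0.111],
    [75, 0, 0, -30, 0, 0, 0],
    [75, 0, 0, 0, 0, 0, 0],
    [75, 0, 0, 0, 0, 0, 0]
  ]
}}

```text
time_s: 15.6
tcp_pos: [0.592, 0.2871, 0.1126]
ee_rot: [[0.19, -0.982, -0.002], [-0.982, -0.19, -0.003], [0.002, 0.003, -1.0]]
wrist_force: [-0.1, -0.3, 0.3]
gripper_width: 0.755
gripper_force: 0.0
```

Emit:
{"op": "drive_tool", "data": {
  "rows": [
    [75, 0, 1, -30, 0, 0, 0],
    [75, 0, 0, -30, 0, 0, 0],
    [75, 0, 0, -13, 0, 0, 0],
    [75, 0, 0, 0, 0, 0, 0],
    [30, 0, 0, 0, 0, 0, 0]
  ]
}}

```text
time_s: 16.02
tcp_pos: [0.5941, 0.2888, 0.0426]
ee_rot: [[0.189, -0.982, 0.003], [-0.982, -0.189, 0.001], [-0.001, -0.003, -1.0]]
wrist_force: [0.2, 0.1, -0.1]
gripper_width: 0.724
gripper_force: 0.0
```

Emit:
{"op": "drive_tool", "data": {
  "rows": [
    [30, 0, 0, 0, 0, 0, 0],
    [30, 0, 0, 0, 0, 0, 0],
    [30, 0, 0, 0, 0, 0, 0],
    [30, 0, 0, 0, 0, 0, 0],
    [30, 0, 0, 0, 0, 0, 0]
  ]
}}

```text
time_s: 16.43
tcp_pos: [0.5934, 0.2892, 0.0421]
ee_rot: [[0.189, -0.982, 0.002], [-0.982, -0.189, 0.001], [-0.001, -0.003, -1.0]]
wrist_force: [0.4, -0.1, 4.6]
gripper_width: 0.458
gripper_force: 30.0
```

Emit:
{"op": "drive_tool", "data": {
  "rows": [
    [30, 0, 0, 0, 0, 0, 0],
    [30, 0, 0, 0, 0, 0, 0]
  ]
}}

```text
time_s: 16.6
tcp_pos: [0.5935, 0.2892, 0.0422]
ee_rot: [[0.189, -0.982, 0.002], [-0.982, -0.189, 0.001], [-0.001, -0.003, -1.0]]
wrist_force: [-0.3, 0.2, 5.8]
gripper_width: 0.459
gripper_force: 30.0
```

Emit:
{"op": "drive_tool", "data": {
  "rows": [
    [30, 0, 0, 20, 0, 0, 0],
    [30, 0, 0, 35, 0, 0, 0],
    [30, 0, 0, 40, 0, 0, 0],
    [30, 0, 0, 35, 0, 0, 0],
    [30, 0, 0, 25, 0, 0, 0]
  ]
}}

```text
time_s: 17.02
tcp_pos: [0.5929, 0.289, 0.1986]
ee_rot: [[0.189, -0.982, 0.002], [-0.982, -0.189, 0.002], [-0.001, -0.003, -1.0]]
wrist_force: [0.7, 0.3, -1.6]
gripper_width: 0.455
gripper_force: 30.0
```

Emit:
{"op": "drive_tool", "data": {
  "rows": [
    [30, 3, -16, 0, 0, 0, 0.111],
    [30, 3, -16, 0, 0, 0, 0.111],
    [30, 3, -16, 0, 0, 0, 0.111],
    [30, 3, -16, 0, 0, 0, 0.111],
    [30, 3, -16, 0, 0, 0, 0.111]
  ]
}}

```text
time_s: 17.43
tcp_pos: [0.6067, 0.2079, 0.1943]
ee_rot: [[0.682, -0.731, -0.003], [-0.731, -0.682, -0.001], [-0.001, 0.002, -1.0]]
wrist_force: [-0.1, -0.5, -1.2]
gripper_width: 0.46
gripper_force: 30.0
```

Emit:
{"op": "drive_tool", "data": {
  "rows": [
    [30, 4, -16, 0, 0, 0, 0.111],
    [30, 4, -16, 0, 0, 0, 0.111],
    [30, 4, -16, 0, 0, 0, 0.111],
    [30, 4, -16, 0, 0, 0, 0.111],
    [30, 4, -16, 0, 0, 0, 0.111]
  ]
}}

```text
time_s: 17.85
tcp_pos: [0.6268, 0.1279, 0.1942]
ee_rot: [[0.965, -0.262, -0.003], [-0.262, -0.965, -0.0], [-0.003, 0.001, -1.0]]
wrist_force: [1.0, 0.3, -2.0]
gripper_width: 0.457
gripper_force: 30.0
```

Emit:
{"op": "drive_tool", "data": {
  "rows": [
    [30, 4, -17, 0, 0, 0, 0.111],
    [30, 4, -17, 0, 0, 0, 0.111],
    [30, 0, 0, 0, 0, 0, 0],
    [30, 0, 0, 0, 0, 0, 0],
    [30, 0, 0, 0, 0, 0, 0]
  ]
}}

```text
time_s: 18.27
tcp_pos: [0.6351, 0.095, 0.1948]
ee_rot: [[0.999, -0.05, -0.002], [-0.05, -0.999, -0.0], [-0.002, 0.0, -1.0]]
wrist_force: [-0.4, -0.4, -1.5]
gripper_width: 0.459
gripper_force: 30.0
```

Lower, release, lift, then back the arm off to the right toward the divider and look.

Emit:
{"op": "drive_tool", "data": {
  "rows": [
    [30, -0.5, -0.5, -35, 0, 0, 0],
    [30, 0, 0, -35, 0, 0, 0],
    [30, 0, 0, -35, 0, 0, 0],
    [30, 0, 0, -20, 0, 0, 0],
    [30, 0, 0, -10, 0, 0, 0]
  ]
}}

```text
time_s: 18.68
tcp_pos: [0.6324, 0.0945, 0.0564]
ee_rot: [[0.999, -0.049, -0.007], [-0.049, -0.999, -0.002], [-0.007, 0.002, -1.0]]
wrist_force: [-1.1, 0.4, -2.8]
gripper_width: 0.456
gripper_force: 30.0
```

Emit:
{"op": "drive_tool", "data": {
  "rows": [
    [30, 0, 0, -5, 0, 0, 0],
    [30, 0, 0, -2, 0, 0, 0],
    [30, 0, 0, 0, 0, 0, 0]
  ]
}}

```text
time_s: 18.93
tcp_pos: [0.636, 0.0949, 0.0546]
ee_rot: [[0.999, -0.048, 0.002], [-0.048, -0.999, 0.001], [0.002, -0.001, -1.0]]
wrist_force: [0.0, -0.1, -1.8]
gripper_width: 0.458
gripper_force: 30.0
```

Emit:
{"op": "drive_tool", "data": {
  "rows": [
    [55, 0, 0, 0, 0, 0, 0],
    [55, 0, 0, 0, 0, 0, 0],
    [55, 0, 0, 0, 0, 0, 0],
    [55, 0, 0, 0, 0, 0, 0]
  ]
}}

```text
time_s: 19.27
tcp_pos: [0.6358, 0.0944, 0.0549]
ee_rot: [[0.999, -0.049, 0.002], [-0.049, -0.999, 0.001], [0.002, -0.001, -1.0]]
wrist_force: [-0.4, -0.3, -0.8]
gripper_width: 0.543
gripper_force: 0.0
```

Emit:
{"op": "drive_tool", "data": {
  "rows": [
    [55, 0, 0, 20, 0, 0, 0],
    [55, 0, 0, 40, 0, 0, 0],
    [75, 0, 0, 40, 0, 0, 0],
    [75, 0, 0, 30, 0, 0, 0]
  ]
}}

```text
time_s: 19.6
tcp_pos: [0.6361, 0.0943, 0.1876]
ee_rot: [[0.999, -0.048, 0.004], [-0.048, -0.999, 0.001], [0.004, -0.001, -1.0]]
wrist_force: [1.2, 0.8, 1.0]
gripper_width: 0.632
gripper_force: 0.0
```

Emit:
{"op": "drive_tool", "data": {
  "rows": [
    [75, -16, -36, 0, 0, 0, 0],
    [75, -16, -36, 0, 0, 0, -0.1],
    [75, -16, -36, 0, 0, 0, -0.12],
    [75, -16, -36, 0, 0, 0, -0.12],
    [75, -16, -36, 0, 0, 0, -0.12]
  ]
}}

```text
time_s: 20.02
tcp_pos: [0.5542, -0.0872, 0.1844]
ee_rot: [[0.871, -0.492, 0.002], [-0.492, -0.871, 0.0], [0.001, -0.001, -1.0]]
wrist_force: [1.4, -0.4, -1.1]
gripper_width: 0.748
gripper_force: 0.0
```

Emit:
{"op": "drive_tool", "data": {
  "rows": [
    [75, -16, -36, 0, 0, 0, -0.12],
    [75, -16, -36, 0, 0, 0, -0.12],
    [75, -16, -36, 0, 0, 0, -0.12],
    [75, -16, -36, 0, 0, 0, -0.12],
    [75, -16, -36, 0, 0, 0, -0.12]
  ]
}}

```text
time_s: 20.43
tcp_pos: [0.4741, -0.2674, 0.1845]
ee_rot: [[0.441, -0.898, 0.002], [-0.898, -0.441, -0.001], [0.001, -0.001, -1.0]]
wrist_force: [1.0, -0.6, -0.6]
gripper_width: 0.748
gripper_force: 0.0
```

Emit:
{"op": "drive_tool", "data": {
  "rows": [
    [75, -16, -36, 0, 0, 0, -0.12],
    [75, -16, -36, 0, 0, 0, -0.12],
    [50, 0, 0, 0, 0, 0, -0.12],
    [50, 0, 0, 0, 0, 0, -0.08],
    [50, 0, 0, 0, 0, 0, 0]
  ]
}}

```text
time_s: 20.85
tcp_pos: [0.4425, -0.3387, 0.1841]
ee_rot: [[0.019, -1.0, 0.001], [-1.0, -0.019, -0.0], [0.0, -0.001, -1.0]]
wrist_force: [0.0, -0.3, -1.0]
gripper_width: 0.603
gripper_force: 0.0
```

Run:
```python
from h import *
ims=[]
for n in("top","side"):
    c=capture(n); ims.append(c["frame"])
    for l in("divider","divider_bar","case","figure1","cart0"): print(n,l,*find(l,c)[:4],sep="\n  ")
a=cv2.resize(ims[0][160:270,220:420],None,fx=4,fy=4); b=ims[1][120:360,200:460]
cv2.imwrite("pics/a1.png",a[:,:,::-1]); cv2.imwrite("pics/b1.png",cv2.resize(b,None,fx=2,fy=2)[:,:,::-1])
```

```text
top
  divider
  (0.63, 15, [317.1, -412.4, 50.5, 16.8, 3.1])
top
  divider_bar
  (0.72, 62, [438.7, -393.4, 15.5, 3.8, 3.6])
top
  case
  (0.77, 99, [634.5, 27.4, 327.8, 182.1, 87.3])
top
  figure1
  (0.77, 36, [417.1, 148.3, 110.5, 33.4, 74.2])
top
  cart0
  (0.68, 62, [632.5, 30.8, 78.5, 34.7, -1.8])
  (0.65, 61, [634.9, 95.1, 79.3, 35.9, -3.7])
  (0.6, 62, [628.5, -33.6, 79.4, 35.8, -4.9])
  (0.59, 52, [687.7, 406.3, 77.7, 40.6, -76.1])
side
  divider
  (0.57, 60, [434.4, -344.4, 84.8, 19.5, 87.5])
  (0.52, 97, [633.4, 29.0, 330.6, 180.1, 87.0])
side
  divider_bar
  (0.76, 60, [435.1, -344.4, 85.0, 19.7, 89.4])
side
  case
  (0.63, 97, [633.6, 29.3, 330.6, 179.3, 87.2])
side
  figure1
  (0.81, 35, [417.3, 154.6, 110.9, 33.7, 76.7])
  (0.4, 97, [633.6, 29.5, 329.5, 180.8, 86.9])
side
  cart0
  (0.94, 60, [634.8, 95.3, 79.4, 43.2, -2.3])
  (0.81, 61, [631.6, 30.9, 77.5, 43.6, 0.3])
  (0.67, 51, [687.4, 407.6, 80.3, 40.7, -78.1])
  (0.55, 60, [628.2, -33.2, 78.2, 43.9, -4.8])
```

View pics/a1.png

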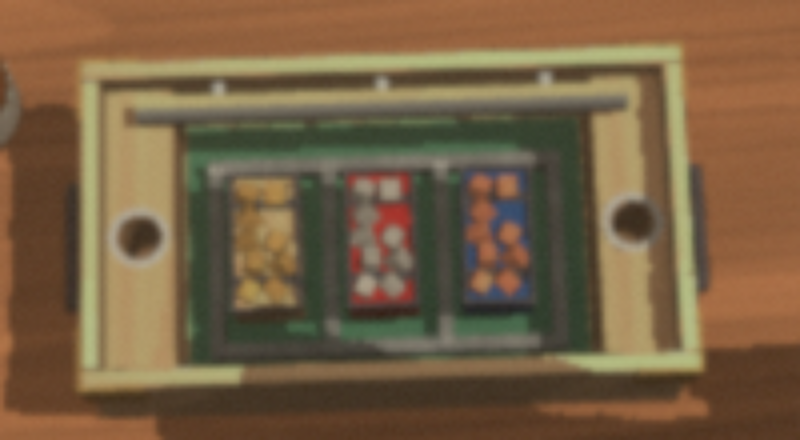

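All three carts sit centred in their pockets: gold (265,240), red (383,240) and blue (498,240), with the ledge holes clear at (140,237) and (633,221). Next is the divider.

Emit:
{"op": "drive_tool", "data": {
  "rows": [
    [50, -6, -11.6, -20, 0, 0, 0],
    [50, 0, 0, -35, 0, 0, 0],
    [50, 0, 0, -35, 0, 0, 0],
    [50, 0, 0, -30, 0, 0, 0],
    [50, 0, 0, -20, 0, 0, 0]
  ]
}}

```text
time_s: 21.87
tcp_pos: [0.4355, -0.3487, 0.0406]
ee_rot: [[0.021, -1.0, -0.004], [-1.0, -0.021, 0.002], [-0.002, 0.004, -1.0]]
wrist_force: [-0.6, -1.2, -0.6]
gripper_width: 0.503
gripper_force: 0.0
```

Emit:
{"op": "drive_tool", "data": {
  "rows": [
    [50, 0, 0, 0, 0, 0, 0],
    [5, 0, 0, 0, 0, 0, 0],
    [5, 0, 0, 0, 0, 0, 0],
    [5, 0, 0, 0, 0, 0, 0],
    [5, 0, 0, 0, 0, 0, 0]
  ]
}}

```text
time_s: 22.28
tcp_pos: [0.4376, -0.3495, 0.0445]
ee_rot: [[0.022, -1.0, 0.002], [-1.0, -0.022, -0.001], [0.001, -0.002, -1.0]]
wrist_force: [0.5, -0.2, 0.1]
gripper_width: 0.283
gripper_force: 0.0
```

Emit:
{"op": "drive_tool", "data": {
  "rows": [
    [5, 0, 0, 0, 0, 0, 0],
    [5, 0, 0, 0, 0, 0, 0],
    [5, 0, 0, 0, 0, 0, 0],
    [5, 0, 0, 0, 0, 0, 0]
  ]
}}

```text
time_s: 22.62
tcp_pos: [0.4371, -0.3495, 0.0443]
ee_rot: [[0.022, -1.0, 0.0], [-1.0, -0.022, -0.0], [0.0, -0.0, -1.0]]
wrist_force: [-1.4, 1.9, 5.0]
gripper_width: 0.226
gripper_force: 30.0
```

Emit:
{"op": "drive_tool", "data": {
  "rows": [
    [5, 0, 0, 0, 0, 0, 0],
    [5, 0, 0, 10, 0, 0, 0],
    [5, 0, 0, 10, 0, 0, 0]
  ]
}}

```text
time_s: 22.87
tcp_pos: [0.4361, -0.3488, 0.063]
ee_rot: [[0.022, -1.0, -0.002], [-1.0, -0.022, 0.002], [-0.002, 0.002, -1.0]]
wrist_force: [1.0, 1.0, -2.8]
gripper_width: 0.229
gripper_force: 30.0
```

Emit:
{"op": "drive_tool", "data": {
  "rows": [
    [5, 0, 0, 25, 0, 0, 0],
    [5, 0, 0, 35, 0, 0, 0],
    [5, 0, 0, 35, 0, 0, 0],
    [5, 0, 0, 30, 0, 0, 0],
    [5, 0, 0, 15, 0, 0, 0]
  ]
}}

```text
time_s: 23.28
tcp_pos: [0.4385, -0.3502, 0.2087]
ee_rot: [[0.023, -1.0, 0.007], [-1.0, -0.023, -0.004], [0.004, -0.007, -1.0]]
wrist_force: [1.4, -1.0, -3.2]
gripper_width: 0.228
gripper_force: 30.0
```

Emit:
{"op": "drive_tool", "data": {
  "rows": [
    [5, 7, 15, 0, 0, 0, 0.06],
    [5, 13, 25, 0, 0, 0, 0.11],
    [5, 14, 29, 0, 0, 0, 0.115],
    [5, 14, 29, 0, 0, 0, 0.115],
    [5, 14, 29, 0, 0, 0, 0.115]
  ]
}}

```text
time_s: 23.7
tcp_pos: [0.499, -0.221, 0.2039]
ee_rot: [[0.516, -0.857, 0.0], [-0.857, -0.516, 0.001], [-0.0, -0.0, -1.0]]
wrist_force: [1.2, -0.5, -2.9]
gripper_width: 0.229
gripper_force: 30.0
```

Emit:
{"op": "drive_tool", "data": {
  "rows": [
    [5, 14, 29, 0, 0, 0, 0.115],
    [5, 14, 29, 0, 0, 0, 0.115],
    [5, 14, 29, 0, 0, 0, 0.115],
    [5, 14, 29, 0, 0, 0, 0.115],
    [5, 14, 29, 0, 0, 0, 0.115]
  ]
}}

```text
time_s: 24.12
tcp_pos: [0.569, -0.0757, 0.2038]
ee_rot: [[0.899, -0.438, -0.0], [-0.438, -0.899, 0.0], [-0.0, -0.0, -1.0]]
wrist_force: [0.1, -0.7, -3.3]
gripper_width: 0.23
gripper_force: 30.0
```

Emit:
{"op": "drive_tool", "data": {
  "rows": [
    [5, 14, 29, 0, 0, 0, 0.115],
    [5, 14, 29, 0, 0, 0, 0.115],
    [5, 14, 25, 0, 0, 0, 0.1],
    [5, 12, 20, 0, 0, 0, 0.08],
    [5, 6, 8, 0, 0, 0, 0]
  ]
}}

```text
time_s: 24.53
tcp_pos: [0.63, 0.0366, 0.2034]
ee_rot: [[0.999, -0.044, 0.0], [-0.044, -0.999, 0.001], [0.0, -0.001, -1.0]]
wrist_force: [0.2, 0.2, -4.0]
gripper_width: 0.223
gripper_force: 30.0
```

Emit:
{"op": "drive_tool", "data": {
  "rows": [
    [5, 0, 0, 0, 0, 0, 0],
    [5, 0, 0, 0, 0, 0, 0],
    [5, 0, 0, 0, 0, 0, 0]
  ]
}}

```text
time_s: 24.78
tcp_pos: [0.6282, 0.0327, 0.2034]
ee_rot: [[0.999, -0.05, -0.001], [-0.05, -0.999, -0.0], [-0.001, 0.0, -1.0]]
wrist_force: [-0.4, -0.6, -2.2]
gripper_width: 0.226
gripper_force: 30.0
```

Run:
```python
from h import *
s=sense();print(s['tcp_pos'],s['ee_rot'][:2])
for n in("top","side"):
    c=capture(n); W=cloud(c)
    cv2.imwrite(f"pics/div_{n}.png",cv2.resize(c["frame"][120:320,180:480] if n=="top" else c["frame"][120:360,180:480],None,fx=2.5,fy=2.5)[:,:,::-1])
    for zl,zh in((.145,.185),(.09,.105)):
        M=(W[...,2]>zl)&(W[...,2]<zh)&(abs(W[...,0]-.63)<.12)&(abs(W[...,1]-.03)<.2)
        print(n,zl,M.sum(),rect(W[M]),np.round(np.percentile(W[M][:,2],[10,50,90])*1000))
    print(find("divider",c),find("case",c))
```

```text
[0.6282196  0.03273317 0.20341645] [[ 9.98723316e-01 -5.04969900e-02 -1.33897617e-03]
 [-5.04973133e-02 -9.98724175e-01 -2.08786433e-04]]
top 0.145 5092 [630.9, 32.2, 302.3, 135.4, 87.4] [168. 171. 175.]
top 0.09 1052 [635.9, 25.5, 326.5, 183.7, 87.1] [93. 96. 99.]
[(0.85, 218, [603.1, 34.8, 34.0, 19.1, -2.8])] [(0.83, 99, [603.6, 11.7, 327.7, 174.5, -81.5])]
side 0.145 3104 [631.7, 31.9, 304.9, 136.7, 87.1] [168. 171. 178.]
side 0.09 798 [635.4, 27.3, 335.5, 183.9, 87.1] [92. 95. 97.]
[] [(0.7, 97, [634.3, 32.3, 325.4, 180.6, 87.2])]
```

View pics/div_top.png

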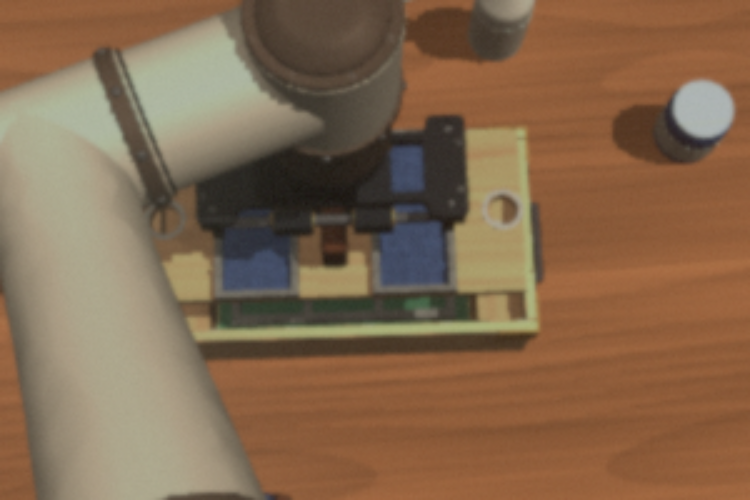

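Emit:
{"op": "drive_tool", "data": {
  "rows": [
    [5, -6.5, -3, 0, 0, 0, 0],
    [5, 0, 0, -25, 0, 0, 0],
    [5, 0, 0, -20, 0, 0, 0],
    [5, 0, 0, -8, 0, 0, 0],
    [5, 0, 0, 0, 0, 0, 0]
  ]
}}

```text
time_s: 25.5
tcp_pos: [0.6206, 0.03, 0.1481]
ee_rot: [[0.999, -0.049, -0.006], [-0.049, -0.999, -0.001], [-0.006, 0.002, -1.0]]
wrist_force: [0.9, -0.8, -2.6]
gripper_width: 0.227
gripper_force: 30.0
```

Run:
```python
from h import *
s=sense();print(s['tcp_pos'],s['ee_rot'][:2])
for n in("top","side"):
    c=capture(n); W=cloud(c)
    cv2.imwrite(f"pics/div2_{n}.png",cv2.resize(c["frame"][120:320,180:480] if n=="top" else c["frame"][170:330,220:380],None,fx=2.5 if n=="top" else 3.5,fy=2.5 if n=="top" else 3.5)[:,:,::-1])
    for zl,zh in((.108,.135),(.09,.101)):
        M=(W[...,2]>zl)&(W[...,2]<zh)&(abs(W[...,0]-.63)<.12)&(abs(W[...,1]-.03)<.2)
        print(n,zl,M.sum(),rect(W[M]),np.round(np.percentile(W[M][:,2],[10,50,90])*1000))
```

```text
[0.62062115 0.03000744 0.14810853] [[ 0.9987634  -0.04939648 -0.00562654]
 [-0.04940417 -0.9987781  -0.00123501]]
top 0.108 4365 [623.1, 28.2, 298.8, 135.7, 87.6] [113. 116. 120.]
top 0.09 1325 [635.3, 7.2, 290.5, 183.9, 87.0] [93. 96. 99.]
side 0.108 2905 [624.6, 29.8, 304.6, 135.1, 87.1] [114. 117. 124.]
side 0.09 912 [636.2, 25.8, 336.4, 186.0, 87.1] [92. 95. 98.]
```

View pics/div2_side.png

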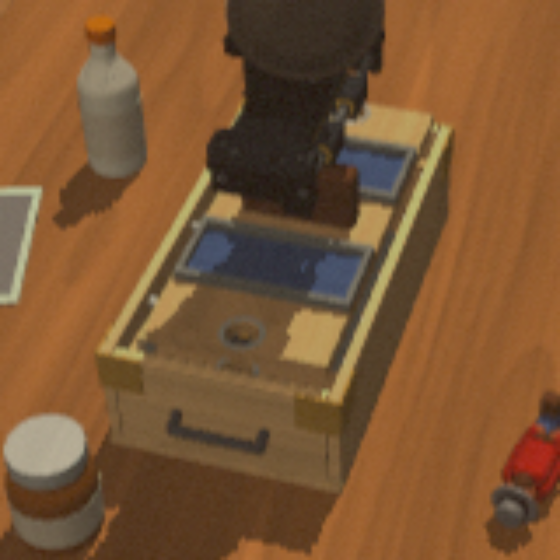

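The side view shows the divider level, just above the rim and inside both long walls; its near hole shows at (240,330). I'll lower it slowly.

Emit:
{"op": "drive_tool", "data": {
  "rows": [
    [5, 0, 0, -4, 0, 0, 0],
    [5, 0, 0, -4, 0, 0, 0],
    [5, 0, 0, -3, 0, 0, 0],
    [5, 0, 0, 0, 0, 0, 0]
  ]
}}

```text
time_s: 25.93
tcp_pos: [0.6222, 0.0306, 0.139]
ee_rot: [[0.999, -0.049, -0.001], [-0.049, -0.999, -0.0], [-0.001, 0.0, -1.0]]
wrist_force: [-0.7, -0.4, -3.4]
gripper_width: 0.227
gripper_force: 30.0
```

Emit:
{"op": "drive_tool", "data": {
  "rows": [
    [5, 0, 0, -4, 0, 0, 0],
    [5, 0, 0, -4, 0, 0, 0],
    [5, 0, 0, 0, 0, 0, 0]
  ]
}}

```text
time_s: 26.18
tcp_pos: [0.622, 0.0306, 0.1305]
ee_rot: [[0.999, -0.049, -0.002], [-0.049, -0.999, -0.0], [-0.002, 0.0, -1.0]]
wrist_force: [-0.3, -0.2, -3.8]
gripper_width: 0.222
gripper_force: 30.0
```

Emit:
{"op": "drive_tool", "data": {
  "rows": [
    [5, 0, 0, -3, 0, 0, 0],
    [5, 0, 0, -3, 0, 0, 0],
    [5, 0, 0, 0, 0, 0, 0]
  ]
}}

```text
time_s: 26.43
tcp_pos: [0.6221, 0.0306, 0.1247]
ee_rot: [[0.999, -0.049, -0.001], [-0.049, -0.999, -0.0], [-0.001, 0.0, -1.0]]
wrist_force: [-0.2, 0.5, -3.6]
gripper_width: 0.229
gripper_force: 30.0
```

No contact forces, so it is inside the rim. I'll continue.

Emit:
{"op": "drive_tool", "data": {
  "rows": [
    [5, 0, 0, -3, 0, 0, 0],
    [5, 0, 0, -1.5, 0, 0, 0],
    [5, 0, 0, -0.5, 0, 0, 0],
    [5, 0, 0, 0, 0, 0, 0]
  ]
}}

```text
time_s: 26.77
tcp_pos: [0.6225, 0.0306, 0.1204]
ee_rot: [[0.999, -0.049, -0.0], [-0.049, -0.999, -0.0], [-0.0, 0.0, -1.0]]
wrist_force: [0.6, 0.5, -3.4]
gripper_width: 0.228
gripper_force: 30.0
```

Emit:
{"op": "drive_tool", "data": {
  "rows": [
    [5, 0, 0, -1, 0, 0, 0],
    [5, 0, 0, 0, 0, 0, 0]
  ]
}}

```text
time_s: 26.93
tcp_pos: [0.6226, 0.0306, 0.1195]
ee_rot: [[0.999, -0.049, -0.0], [-0.049, -0.999, 0.0], [-0.0, -0.0, -1.0]]
wrist_force: [-0.3, -1.2, -3.2]
gripper_width: 0.228
gripper_force: 30.0
```

Emit:
{"op": "drive_tool", "data": {
  "rows": [
    [5, 0, 0, -1, 0, 0, 0],
    [5, 0, 0, 0, 0, 0, 0]
  ]
}}

```text
time_s: 27.1
tcp_pos: [0.6227, 0.0307, 0.1194]
ee_rot: [[0.999, -0.049, 0.0], [-0.049, -0.999, -0.0], [0.001, 0.0, -1.0]]
wrist_force: [-1.9, 0.2, 1.8]
gripper_width: 0.227
gripper_force: 30.0
```

Emit:
{"op": "drive_tool", "data": {
  "rows": [
    [5, 0, 0, -1, 0, 0, 0],
    [5, 0, 0, 0, 0, 0, 0]
  ]
}}

```text
time_s: 27.27
tcp_pos: [0.6227, 0.0307, 0.1194]
ee_rot: [[0.999, -0.048, 0.001], [-0.048, -0.999, -0.0], [0.001, 0.0, -1.0]]
wrist_force: [-3.3, 0.6, 5.1]
gripper_width: 0.227
gripper_force: 30.0
```

Emit:
{"op": "drive_tool", "data": {
  "rows": [
    [50, 0, 0, 1, 0, 0, 0],
    [50, 0, 0, 0, 0, 0, 0],
    [50, 0, 0, 0, 0, 0, 0],
    [50, 0, 0, 0, 0, 0, 0]
  ]
}}

```text
time_s: 27.6
tcp_pos: [0.6229, 0.0307, 0.1185]
ee_rot: [[0.999, -0.049, 0.001], [-0.049, -0.999, 0.0], [0.001, -0.0, -1.0]]
wrist_force: [0.2, -0.3, -0.5]
gripper_width: 0.439
gripper_force: 0.0
```

Emit:
{"op": "drive_tool", "data": {
  "rows": [
    [50, 0, 0, 15, 0, 0, 0],
    [60, 0, 0, 30, 0, 0, 0],
    [60, 0, 0, 35, 0, 0, 0]
  ]
}}

```text
time_s: 27.85
tcp_pos: [0.6213, 0.0303, 0.1969]
ee_rot: [[0.999, -0.049, -0.006], [-0.049, -0.999, -0.001], [-0.006, 0.002, -1.0]]
wrist_force: [0.2, -0.1, 0.8]
gripper_width: 0.563
gripper_force: 0.0
```

Emit:
{"op": "drive_tool", "data": {
  "rows": [
    [60, -6, 37, 0, 0, 0, 0],
    [60, -6, 37, 0, 0, 0, 0],
    [60, -6, 37, 0, 0, 0, 0],
    [60, -6, 37, 0, 0, 0, 0],
    [60, -6, 37, 0, 0, 0, 0]
  ]
}}

```text
time_s: 28.27
tcp_pos: [0.5922, 0.2172, 0.1986]
ee_rot: [[0.999, -0.049, 0.0], [-0.049, -0.999, 0.0], [0.0, -0.0, -1.0]]
wrist_force: [0.3, 0.7, -0.6]
gripper_width: 0.598
gripper_force: 0.0
```

Emit:
{"op": "drive_tool", "data": {
  "rows": [
    [60, -6, 38, 0, 0, 0, 0],
    [60, -7, 38, 0, 0, 0, 0],
    [60, -7, 39, 0, 0, 0, 0],
    [60, -7, 39, 0, 0, 0, 0],
    [60, -7, 39, 0, 0, 0, 0]
  ]
}}

```text
time_s: 28.68
tcp_pos: [0.558, 0.4105, 0.1984]
ee_rot: [[0.999, -0.049, 0.0], [-0.049, -0.999, 0.0], [0.0, -0.0, -1.0]]
wrist_force: [0.5, -0.3, 0.7]
gripper_width: 0.599
gripper_force: 0.0
```

```bash
cat > dv.py <<'E'
from h import *
def run(tag,crop=True):
    for n in("top","side"):
        c=capture(n); W=cloud(c)
        for zl,zh in((.079,.091),(.093,.101),(.125,.145)):
            M=(W[...,2]>zl)&(W[...,2]<zh)&(abs(W[...,0]-.63)<.12)&(abs(W[...,1]-.03)<.2)
            if zl<.09: M&=(W[...,0]<.69)
            if M.sum()>20: print(n,zl,M.sum(),rect(W[M]),np.round(np.percentile(W[M][:,2],[10,50,90])*1000))
        if crop and n=="top": cv2.imwrite(f"pics/{tag}.png",cv2.resize(c["frame"][160:270,220:420],None,fx=4,fy=4)[:,:,::-1])
        print(n,"fig",find("figure1",c)[:2])
E
python3 - <<'E'
from dv import *
s=sense();print(s['tcp_pos'],s['ee_rot'][:2])
run("dv1")
E
```

```text
[0.55803848 0.41051776 0.19842976] [[ 9.98814131e-01 -4.86857032e-02  1.81942038e-04]
 [-4.86857050e-02 -9.98814148e-01  5.51694605e-06]]
top 0.079 6933 [617.8, 29.3, 328.8, 152.3, 88.1] [84. 87. 89.]
top 0.093 2870 [635.8, 28.1, 330.8, 183.4, 87.2] [94. 96. 98.]
top 0.125 405 [625.2, 30.9, 88.8, 19.9, -2.8] [133. 136. 139.]
top fig [(0.9, 37, [417.2, 148.7, 111.3, 33.5, 75.1])]
side 0.079 351 [598.8, -93.9, 126.6, 82.9, 0.8] [83. 86. 89.]
side 0.093 258 [631.8, 26.3, 355.5, 152.1, 79.1] [94. 96. 98.]
side fig []
```

View pics/dv1.png

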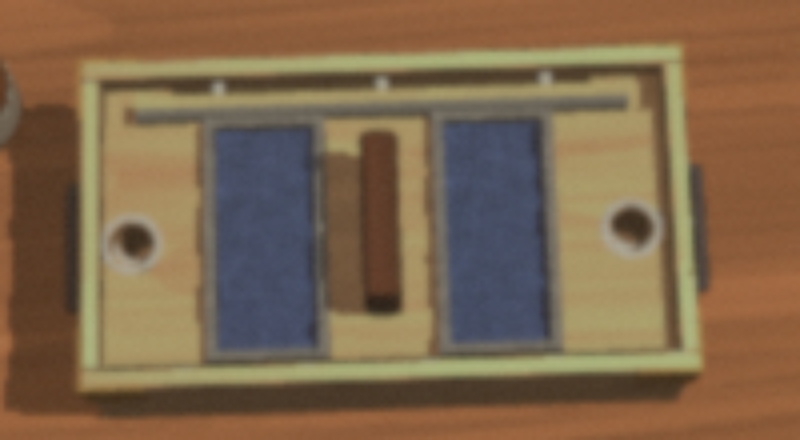

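Divider is seated on the ledges, about 6 mm toward the near wall, with its holes at (131,243) and (631,227). Next I'll grasp the far pin and compute the hole positions.

Emit:
{"op": "drive_tool", "data": {
  "rows": [
    [60, 0.8, -1.3, -35, 0, 0, 0],
    [60, 0, 0, -30, 0, 0, 0],
    [60, 0, 0, -20, 0, 0, 0],
    [60, 0, 0, -12, 0, 0, 0],
    [60, 0, 0, 0, 0, 0, 0]
  ]
}}

```text
time_s: 29.3
tcp_pos: [0.5586, 0.4047, 0.0983]
ee_rot: [[0.999, -0.051, -0.005], [-0.051, -0.999, -0.005], [-0.004, 0.005, -1.0]]
wrist_force: [-0.9, -0.3, -1.0]
gripper_width: 0.594
gripper_force: 0.0
```

Emit:
{"op": "drive_tool", "data": {
  "rows": [
    [10, 0, 0, 0, 0, 0, 0],
    [10, 0, 0, 0, 0, 0, 0],
    [10, 0, 0, 0, 0, 0, 0],
    [10, 0, 0, 0, 0, 0, 0],
    [10, 0, 0, 0, 0, 0, 0]
  ]
}}

```text
time_s: 29.72
tcp_pos: [0.5598, 0.4078, 0.1029]
ee_rot: [[0.999, -0.049, 0.002], [-0.049, -0.999, 0.002], [0.002, -0.002, -1.0]]
wrist_force: [1.1, 3.7, 0.3]
gripper_width: 0.306
gripper_force: 1.2
```

Emit:
{"op": "drive_tool", "data": {
  "rows": [
    [10, 0, 0, 0, 0, 0, 0],
    [10, 0, 0, 0, 0, 0, 0],
    [10, 0, 0, 0, 0, 0, 0],
    [10, 0, 0, 0, 0, 0, 0],
    [10, 0, 0, 0, 0, 0, 0]
  ]
}}

```text
time_s: 30.13
tcp_pos: [0.5599, 0.408, 0.1027]
ee_rot: [[0.999, -0.048, 0.002], [-0.048, -0.999, 0.001], [0.002, -0.002, -1.0]]
wrist_force: [-1.4, 0.5, 5.5]
gripper_width: 0.272
gripper_force: 30.0
```

Run:
```python
from h import *
c=capture("top")
def bp(u,v,z):
    R=np.asarray(c["R"]);t=np.asarray(c["t"]);d=R.T@np.array([(u-c["cx"])/c["fx"],(v-c["cy"])/c["fy"],1]);o=-R.T@t
    return np.round((o+d*(z-o[2])/d[2])*1000,1)
for u,v,z in((255,219.25,.075),(378.25,215.25,.075),(252.75,220.75,.087),(377.75,216.75,.087)): print(bp(u,v,z))
a=np.radians(-2.75)
for y in(135,-135): print(631.4-np.sin(a)*y,28.7+np.cos(a)*y)
```

```text
[638.5 161.4  75. ]
[ 625.8 -107.9   75. ]
[632.3 165.   87. ]
[ 619.4 -104.8   87. ]
637.8770473503814 163.54453217546833
624.9229526496185 -106.14453217546834
```

Emit:
{"op": "drive_tool", "data": {
  "rows": [
    [10, 0, 0, 15, 0, 0, 0],
    [10, 0, 0, 25, 0, 0, 0],
    [10, 0, 0, 30, 0, 0, 0],
    [10, 0, 0, 30, 0, 0, 0],
    [10, 0, 0, 22, 0, 0, 0]
  ]
}}

```text
time_s: 30.6
tcp_pos: [0.5592, 0.4071, 0.2247]
ee_rot: [[0.999, -0.049, -0.0], [-0.049, -0.999, -0.0], [-0.0, 0.0, -1.0]]
wrist_force: [-0.9, 0.1, -1.5]
gripper_width: 0.266
gripper_force: 30.0
```

Emit:
{"op": "drive_tool", "data": {
  "rows": [
    [10, 7, -22, 0, 0, 0, 0],
    [10, 10, -32, 0, 0, 0, 0],
    [10, 10, -32, 0, 0, 0, 0],
    [10, 10, -32, 0, 0, 0, 0],
    [10, 10, -32, 0, 0, 0, 0]
  ]
}}

```text
time_s: 31.02
tcp_pos: [0.6055, 0.2555, 0.2217]
ee_rot: [[0.999, -0.049, -0.004], [-0.049, -0.999, -0.002], [-0.004, 0.002, -1.0]]
wrist_force: [1.3, -0.2, -2.2]
gripper_width: 0.268
gripper_force: 30.0
```

Emit:
{"op": "drive_tool", "data": {
  "rows": [
    [10, 10, -32, 0, 0, 0, 0],
    [10, 10, -32, 0, 0, 0, 0],
    [10, 8, -30, 0, 0, 0, 0],
    [10, 0, 0, 0, 0, 0, 0],
    [10, 0, 0, 0, 0, 0, 0]
  ]
}}

```text
time_s: 31.43
tcp_pos: [0.6338, 0.1612, 0.2219]
ee_rot: [[0.999, -0.052, -0.003], [-0.052, -0.999, -0.001], [-0.003, 0.001, -1.0]]
wrist_force: [-0.6, -0.4, -1.4]
gripper_width: 0.269
gripper_force: 30.0
```

```bash
cat > pn.py <<'E'
from h import *
s=sense();p=s['tcp_pos'];print(p,s['wrist_force'],s['gripper_width'])
for n in("side","top"):
    c=capture(n);W=cloud(c)
    if n=="side":
        q=np.asarray(c["R"])@p+c["t"];u=int(q[0]/q[2]*c["fx"]+c["cx"]);v=int(q[1]/q[2]*c["fy"]+c["cy"])
        cv2.imwrite("pics/pin_%d.png"%int(s['time_s']*10),cv2.resize(c["frame"][max(0,v-60):v+100,max(0,u-80):u+80],None,fx=3.5,fy=3.5)[:,:,::-1])
    d=W-p
    for zl,zh in((-.05,-.037),(-.035,-.028),(-.062,-.052),(-.096,-.065)):
        M=(abs(d[...,0])<.04)&(abs(d[...,1])<.04)&(d[...,2]>zl)&(d[...,2]<zh)
        if M.sum()>3: print(n,zl,M.sum(),rect(W[M]),np.round(np.median(W[M],0)*1000))
E
python3 pn.py; ls pics
```

```text
[0.63384011 0.16117879 0.22186315] [-0.56585008 -0.35840169 -1.44758206] 0.2691545543782871
side -0.05 17 [630.0, 170.0, 18.8, 9.2, 19.5] [630. 169. 175.]
side -0.035 70 [627.3, 166.8, 37.5, 25.1, 43.8] [625. 173. 192.]
side -0.062 31 [632.1, 168.0, 19.7, 10.4, 9.6] [631. 169. 166.]
side -0.096 42 [631.4, 166.1, 16.6, 8.4, 13.8] [631. 166. 144.]
top -0.035 44 [619.7, 166.9, 29.4, 9.2, 68.0] [619. 167. 192.]
top -0.096 7 [626.4, 159.9, 7.5, 2.9, -75.7] [627. 160. 140.]
a1.png
b1.png
div2_side.png
div2_top.png
div_side.png
div_top.png
dv1.png
pin_314.png
side0.png
top0.png
```

View pics/pin_314.png

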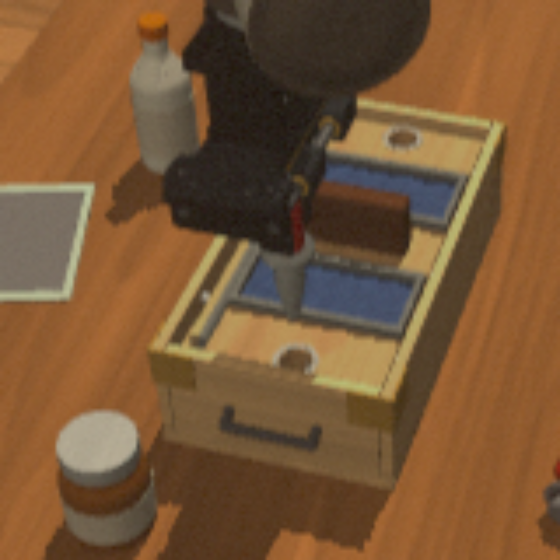

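Pin hangs upright with its axis on the TCP to about 1 mm; the divider's left hole is at (295,358). I'll move over it and lower.

Emit:
{"op": "drive_tool", "data": {
  "rows": [
    [10, 1.4, 2.6, 0, 0, 0, 0],
    [10, 0, 0, -15, 0, 0, 0],
    [10, 0, 0, -15, 0, 0, 0],
    [10, 0, 0, 0, 0, 0, 0],
    [10, 0, 0, 0, 0, 0, 0]
  ]
}}

```text
time_s: 31.95
tcp_pos: [0.6351, 0.1669, 0.1926]
ee_rot: [[0.999, -0.047, -0.002], [-0.047, -0.999, -0.001], [-0.002, 0.001, -1.0]]
wrist_force: [-0.1, 0.1, -2.2]
gripper_width: 0.267
gripper_force: 30.0
```

Emit:
{"op": "drive_tool", "data": {
  "rows": [
    [10, 0, 0, -6, 0, 0, 0],
    [10, 0, 0, -6, 0, 0, 0],
    [10, 0, 0, -6, 0, 0, 0],
    [10, 0, 0, 0, 0, 0, 0]
  ]
}}

```text
time_s: 32.28
tcp_pos: [0.6349, 0.1658, 0.174]
ee_rot: [[0.999, -0.049, -0.003], [-0.049, -0.999, -0.001], [-0.003, 0.001, -1.0]]
wrist_force: [0.3, -0.1, -2.4]
gripper_width: 0.27
gripper_force: 30.0
```

Emit:
{"op": "drive_tool", "data": {
  "rows": [
    [10, 0.5, -1.5, 0, 0, 0, 0],
    [10, 0, 0, -5, 0, 0, 0],
    [10, 0.3, -0.2, -5, 0, 0, 0],
    [10, 0.3, 0, -5, 0, 0, 0],
    [10, 0, 0, 0, 0, 0, 0]
  ]
}}

```text
time_s: 32.7
tcp_pos: [0.6361, 0.1639, 0.1589]
ee_rot: [[0.999, -0.049, -0.003], [-0.049, -0.999, -0.001], [-0.003, 0.001, -1.0]]
wrist_force: [-0.5, 0.4, -2.3]
gripper_width: 0.266
gripper_force: 30.0
```

Emit:
{"op": "drive_tool", "data": {
  "rows": [
    [10, 0.4, -0.2, -5, 0, 0, 0],
    [10, 0.4, -0.2, -5, 0, 0, 0],
    [10, 0, 0, 0, 0, 0, 0]
  ]
}}

```text
time_s: 32.95
tcp_pos: [0.6366, 0.164, 0.1492]
ee_rot: [[0.999, -0.049, -0.003], [-0.049, -0.999, -0.0], [-0.003, 0.0, -1.0]]
wrist_force: [-2.3, 0.5, -2.6]
gripper_width: 0.269
gripper_force: 30.0
```

Emit:
{"op": "drive_tool", "data": {
  "rows": [
    [10, 0.4, -0.3, -4, 0, 0, 0],
    [10, 0.3, -0.3, -4, 0, 0, 0],
    [10, 0, 0, 0, 0, 0, 0]
  ]
}}

```text
time_s: 33.2
tcp_pos: [0.6378, 0.1637, 0.1427]
ee_rot: [[0.999, -0.048, -0.001], [-0.048, -0.999, 0.0], [-0.001, -0.0, -1.0]]
wrist_force: [-4.3, 2.2, 1.0]
gripper_width: 0.265
gripper_force: 30.0
```

Emit:
{"op": "drive_tool", "data": {
  "rows": [
    [10, 0.3, -0.2, -4, 0, 0, 0],
    [10, 0, 0, -3, 0, 0, 0],
    [10, 0, 0, 0, 0, 0, 0]
  ]
}}

```text
time_s: 33.45
tcp_pos: [0.6387, 0.1635, 0.1367]
ee_rot: [[0.999, -0.048, 0.001], [-0.048, -0.999, 0.0], [0.001, -0.0, -1.0]]
wrist_force: [-4.2, 2.5, 3.8]
gripper_width: 0.267
gripper_force: 30.0
```

Emit:
{"op": "drive_tool", "data": {
  "rows": [
    [10, 0.2, -0.3, -4, 0, 0, 0],
    [10, 0, 0, -4, 0, 0, 0],
    [10, 0, 0, 0, 0, 0, 0]
  ]
}}

```text
time_s: 33.7
tcp_pos: [0.6393, 0.1628, 0.1291]
ee_rot: [[0.999, -0.048, 0.002], [-0.048, -0.999, 0.0], [0.002, -0.0, -1.0]]
wrist_force: [-2.3, -0.5, 0.0]
gripper_width: 0.269
gripper_force: 30.0
```

Emit:
{"op": "drive_tool", "data": {
  "rows": [
    [10, 0, 0, -4, 0, 0, 0],
    [10, 0, 0, -3, 0, 0, 0],
    [10, 0, 0, 0, 0, 0, 0]
  ]
}}

```text
time_s: 33.95
tcp_pos: [0.6391, 0.1625, 0.1218]
ee_rot: [[0.999, -0.048, 0.001], [-0.048, -0.999, -0.0], [0.001, 0.0, -1.0]]
wrist_force: [-3.5, 0.2, 5.3]
gripper_width: 0.272
gripper_force: 30.0
```

Emit:
{"op": "drive_tool", "data": {
  "rows": [
    [10, 0, 0, -1.5, 0, 0, 0],
    [10, 0, 0, 0, 0, 0, 0]
  ]
}}

```text
time_s: 34.12
tcp_pos: [0.6391, 0.1625, 0.1217]
ee_rot: [[0.999, -0.048, 0.001], [-0.048, -0.999, -0.001], [0.002, 0.001, -1.0]]
wrist_force: [-7.1, -0.7, 10.0]
gripper_width: 0.271
gripper_force: 30.0
```

Emit:
{"op": "drive_tool", "data": {
  "rows": [
    [10, 0, 0, -1, 0, 0, 0],
    [10, 0, 0, 0, 0, 0, 0]
  ]
}}

```text
time_s: 34.28
tcp_pos: [0.6392, 0.1625, 0.1217]
ee_rot: [[0.999, -0.048, 0.002], [-0.048, -0.999, -0.001], [0.002, 0.001, -1.0]]
wrist_force: [-8.0, -0.3, 14.9]
gripper_width: 0.265
gripper_force: 30.0
```

Emit:
{"op": "drive_tool", "data": {
  "rows": [
    [60, 0, 0, 2, 0, 0, 0],
    [60, 0, 0, 0, 0, 0, 0],
    [60, 0, 0, 0, 0, 0, 0],
    [60, 0, 0, 0, 0, 0, 0],
    [60, 0, 0, 0, 0, 0, 0]
  ]
}}

```text
time_s: 34.7
tcp_pos: [0.6391, 0.1626, 0.1194]
ee_rot: [[0.999, -0.049, -0.0], [-0.049, -0.999, -0.0], [-0.0, 0.0, -1.0]]
wrist_force: [0.3, -0.4, -0.2]
gripper_width: 0.549
gripper_force: 0.0
```

Emit:
{"op": "drive_tool", "data": {
  "rows": [
    [60, 0, 0, 20, 0, 0, 0],
    [60, 0, 0, 30, 0, 0, 0],
    [60, 0, 0, 30, 0, 0, 0]
  ]
}}

```text
time_s: 34.95
tcp_pos: [0.6385, 0.1624, 0.1993]
ee_rot: [[0.999, -0.049, -0.003], [-0.049, -0.999, -0.002], [-0.003, 0.002, -1.0]]
wrist_force: [1.1, 0.7, -0.2]
gripper_width: 0.597
gripper_force: 0.0
```

Emit:
{"op": "drive_tool", "data": {
  "rows": [
    [60, -18, 28, 0, 0, 0, 0],
    [60, -18, 28, 0, 0, 0, 0],
    [60, -18, 28, 0, 0, 0, 0],
    [60, -18, 28, 0, 0, 0, 0],
    [60, -18, 28, 0, 0, 0, 0]
  ]
}}

```text
time_s: 35.37
tcp_pos: [0.5481, 0.3038, 0.1998]
ee_rot: [[0.999, -0.049, 0.0], [-0.049, -0.999, -0.0], [0.0, 0.0, -1.0]]
wrist_force: [-0.6, -0.4, 0.7]
gripper_width: 0.601
gripper_force: 0.0
```

Emit:
{"op": "drive_tool", "data": {
  "rows": [
    [60, -18, 28, 0, 0, 0, 0],
    [60, -18, 28, 0, 0, 0, 0],
    [60, -18, 28, 0, 0, 0, 0],
    [60, -15, 25, 0, 0, 0, 0],
    [60, 0, 0, 0, 0, 0, 0]
  ]
}}

```text
time_s: 35.78
tcp_pos: [0.4777, 0.4159, 0.1995]
ee_rot: [[0.999, -0.043, 0.0], [-0.043, -0.999, 0.001], [0.0, -0.001, -1.0]]
wrist_force: [0.8, -0.1, -0.0]
gripper_width: 0.593
gripper_force: 0.0
```

Run:
```python
from dv import *
s=sense();print(s['tcp_pos'],s['ee_rot'][:2])
run("dv2")
```

```text
[0.47766316 0.4159165  0.19954977] [[ 9.99058905e-01 -4.33724415e-02  3.69131339e-04]
 [-4.33727975e-02 -9.99058439e-01  1.01824674e-03]]
top 0.079 6625 [618.3, 28.2, 328.6, 148.7, 87.3] [84. 87. 89.]
top 0.093 2940 [635.8, 27.7, 330.7, 183.6, 87.2] [94. 96. 98.]
top 0.125 529 [632.7, 96.6, 154.1, 88.8, 85.4] [133. 136. 142.]
top fig [(0.79, 37, [416.7, 148.2, 111.8, 32.9, 79.4]), (0.57, 71, [518.0, 409.7, 148.3, 59.6, -2.3])]
side 0.079 887 [641.1, 52.0, 284.9, 99.3, -89.5] [84. 86. 89.]
side 0.093 648 [654.0, 26.6, 331.2, 146.7, 87.2] [94. 95. 98.]
side 0.125 164 [647.2, 95.0, 160.9, 25.1, -79.4] [127. 136. 142.]
side fig [(0.93, 35, [420.5, 167.6, 81.8, 33.5, 75.0]), (0.62, 143, [635.7, 166.0, 18.3, 16.6, 66.5])]
```

View pics/dv2.png

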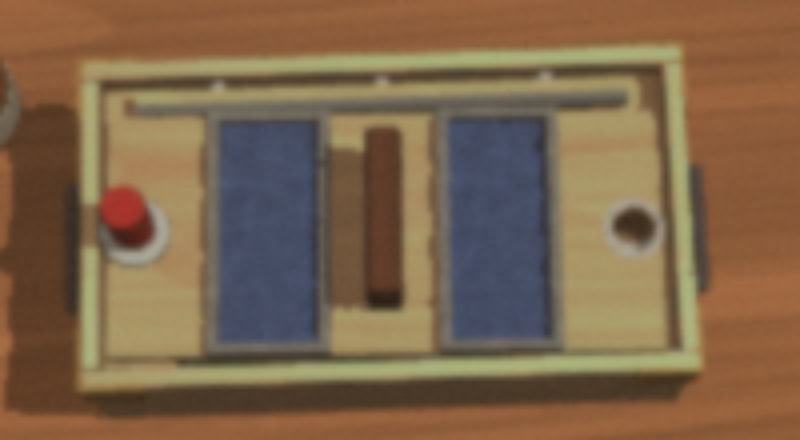

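The left pin is home: handle top at z 142-143, collar flat on the divider at (140,230). Next is the second pin.

Emit:
{"op": "drive_tool", "data": {
  "rows": [
    [60, 0, 0, 0, 0, 0, 0],
    [60, 0, 0, -30, 0, 0, 0],
    [60, 0, 0, -30, 0, 0, 0],
    [60, 0, 0, -20, 0, 0, 0],
    [60, 0, 0, -17, 0, 0, 0]
  ]
}}

```text
time_s: 36.4
tcp_pos: [0.4801, 0.4098, 0.1011]
ee_rot: [[0.999, -0.051, -0.002], [-0.051, -0.999, -0.002], [-0.001, 0.002, -1.0]]
wrist_force: [0.5, 0.1, 0.7]
gripper_width: 0.601
gripper_force: 0.0
```

Emit:
{"op": "drive_tool", "data": {
  "rows": [
    [60, 0, 0, 0, 0, 0, 0],
    [60, 0, 0, 0, 0, 0, 0],
    [10, 0, 0, 0, 0, 0, 0],
    [10, 0, 0, 0, 0, 0, 0],
    [10, 0, 0, 0, 0, 0, 0]
  ]
}}

```text
time_s: 36.82
tcp_pos: [0.4806, 0.4123, 0.1047]
ee_rot: [[0.999, -0.049, 0.002], [-0.049, -0.999, 0.002], [0.002, -0.002, -1.0]]
wrist_force: [0.3, -0.5, -0.1]
gripper_width: 0.454
gripper_force: 0.0
```

Emit:
{"op": "drive_tool", "data": {
  "rows": [
    [10, 0, 0, 0, 0, 0, 0],
    [10, 0, 0, 0, 0, 0, 0],
    [10, 0, 0, 0, 0, 0, 0],
    [10, 0, 0, 0, 0, 0, 0],
    [10, 0, 0, 0, 0, 0, 0]
  ]
}}

```text
time_s: 37.23
tcp_pos: [0.4801, 0.4122, 0.1038]
ee_rot: [[0.999, -0.048, 0.001], [-0.048, -0.999, 0.001], [0.001, -0.001, -1.0]]
wrist_force: [-0.2, 0.5, 3.3]
gripper_width: 0.264
gripper_force: 30.0
```

Emit:
{"op": "drive_tool", "data": {
  "rows": [
    [10, 0, 0, 0, 0, 0, 0],
    [10, 0, 0, 0, 0, 0, 0]
  ]
}}

```text
time_s: 37.4
tcp_pos: [0.4801, 0.4122, 0.1038]
ee_rot: [[0.999, -0.048, 0.001], [-0.048, -0.999, 0.001], [0.001, -0.001, -1.0]]
wrist_force: [-0.5, 1.5, 4.1]
gripper_width: 0.267
gripper_force: 30.0
```

Emit:
{"op": "drive_tool", "data": {
  "rows": [
    [10, 0, 0, 20, 0, 0, 0],
    [10, 0, 0, 35, 0, 0, 0],
    [10, 0, 0, 40, 0, 0, 0],
    [10, 0, 0, 40, 0, 0, 0],
    [10, 0, 0, 27, 0, 0, 0]
  ]
}}

```text
time_s: 37.82
tcp_pos: [0.4802, 0.4118, 0.2681]
ee_rot: [[0.999, -0.049, 0.002], [-0.049, -0.999, 0.002], [0.002, -0.002, -1.0]]
wrist_force: [0.5, 0.4, -1.4]
gripper_width: 0.267
gripper_force: 30.0
```

Emit:
{"op": "drive_tool", "data": {
  "rows": [
    [10, 6, -22, 0, 0, 0, 0],
    [10, 9, -33, 0, 0, 0, 0],
    [10, 9, -33, 0, 0, 0, 0],
    [10, 9, -33, 0, 0, 0, 0],
    [10, 9, -33, 0, 0, 0, 0]
  ]
}}

```text
time_s: 38.23
tcp_pos: [0.5211, 0.2558, 0.2635]
ee_rot: [[0.999, -0.049, -0.003], [-0.049, -0.999, -0.002], [-0.003, 0.002, -1.0]]
wrist_force: [0.7, 0.6, -1.5]
gripper_width: 0.266
gripper_force: 30.0
```

Emit:
{"op": "drive_tool", "data": {
  "rows": [
    [10, 9, -33, 0, 0, 0, 0],
    [10, 9, -33, 0, 0, 0, 0],
    [10, 9, -33, 0, 0, 0, 0],
    [10, 9, -33, 0, 0, 0, 0],
    [10, 9, -33, 0, 0, 0, 0]
  ]
}}

```text
time_s: 38.65
tcp_pos: [0.5661, 0.0908, 0.2636]
ee_rot: [[0.999, -0.049, -0.003], [-0.049, -0.999, -0.001], [-0.003, 0.001, -1.0]]
wrist_force: [0.9, 0.0, -1.2]
gripper_width: 0.264
gripper_force: 30.0
```

Emit:
{"op": "drive_tool", "data": {
  "rows": [
    [10, 9, -33, 0, 0, 0, 0],
    [10, 9, -33, 0, 0, 0, 0],
    [10, 9, -33, 0, 0, 0, 0],
    [10, 9, -33, 0, 0, 0, 0],
    [10, 9, -33, 0, 0, 0, 0]
  ]
}}

```text
time_s: 39.07
tcp_pos: [0.6112, -0.0739, 0.2634]
ee_rot: [[0.999, -0.049, -0.003], [-0.049, -0.999, 0.0], [-0.003, -0.0, -1.0]]
wrist_force: [0.3, 0.8, -2.1]
gripper_width: 0.268
gripper_force: 30.0
```

Emit:
{"op": "drive_tool", "data": {
  "rows": [
    [10, 9, -28, 0, 0, 0, 0],
    [10, 2, -7, -20, 0, 0, 0],
    [10, 0, 0, -20, 0, 0, 0],
    [10, 0, 0, 0, 0, 0, 0],
    [10, 0, 0, 0, 0, 0, 0]
  ]
}}

```text
time_s: 39.48
tcp_pos: [0.6216, -0.1075, 0.2228]
ee_rot: [[0.999, -0.049, -0.006], [-0.049, -0.999, -0.0], [-0.006, 0.0, -1.0]]
wrist_force: [0.2, 0.1, -1.1]
gripper_width: 0.263
gripper_force: 30.0
```

```bash
python3 pn.py
```

```text
[ 0.6215621  -0.10751071  0.2227643 ] [ 0.20052286  0.05057258 -1.09191432] 0.2633206810748554
side -0.05 18 [618.6, -101.5, 16.9, 10.9, 13.7] [ 617. -100.  176.]
side -0.035 53 [616.6, -102.3, 34.7, 26.2, 41.2] [615. -98. 192.]
side -0.062 23 [618.4, -100.1, 17.2, 8.0, 10.5] [ 618. -100.  166.]
side -0.096 40 [619.3, -102.3, 17.4, 10.8, 9.7] [ 619. -102.  146.]
top -0.035 42 [609.0, -108.4, 29.9, 9.9, -76.7] [ 609. -109.  193.]
top -0.096 7 [616.2, -104.2, 8.5, 3.4, 41.3] [ 617. -104.  146.]
```

Emit:
{"op": "drive_tool", "data": {
  "rows": [
    [10, 1, 0.7, -10, 0, 0, 0],
    [10, 0, 0, -15, 0, 0, 0],
    [10, 0, 0, -12, 0, 0, 0],
    [10, 0, 0, 0, 0, 0, 0],
    [10, 0, 0, 0, 0, 0, 0]
  ]
}}

```text
time_s: 40.0
tcp_pos: [0.6239, -0.1061, 0.188]
ee_rot: [[0.999, -0.048, -0.0], [-0.048, -0.999, -0.0], [-0.0, 0.0, -1.0]]
wrist_force: [0.5, 0.0, -1.5]
gripper_width: 0.271
gripper_force: 30.0
```

Emit:
{"op": "drive_tool", "data": {
  "rows": [
    [10, 0, 0, -5, 0, 0, 0],
    [10, 0, 0, -5, 0, 0, 0],
    [10, 0, 0, 0, 0, 0, 0]
  ]
}}

```text
time_s: 40.25
tcp_pos: [0.6235, -0.1063, 0.1775]
ee_rot: [[0.999, -0.049, -0.001], [-0.049, -0.999, 0.0], [-0.001, -0.0, -1.0]]
wrist_force: [-0.8, -0.1, -1.2]
gripper_width: 0.269
gripper_force: 30.0
```

Emit:
{"op": "drive_tool", "data": {
  "rows": [
    [10, 0, 0, -5, 0, 0, 0],
    [10, 0.3, -0.2, -5, 0, 0, 0],
    [10, 0.3, 0, -5, 0, 0, 0],
    [10, 0, 0, 0, 0, 0, 0]
  ]
}}

```text
time_s: 40.58
tcp_pos: [0.6235, -0.1068, 0.1614]
ee_rot: [[0.999, -0.049, -0.003], [-0.049, -0.999, 0.0], [-0.003, -0.0, -1.0]]
wrist_force: [-0.8, 0.3, -2.0]
gripper_width: 0.266
gripper_force: 30.0
```

Emit:
{"op": "drive_tool", "data": {
  "rows": [
    [10, 0.4, -0.2, -5, 0, 0, 0],
    [10, 0.4, -0.2, -5, 0, 0, 0],
    [10, 0, 0, 0, 0, 0, 0]
  ]
}}

```text
time_s: 40.83
tcp_pos: [0.624, -0.1071, 0.1516]
ee_rot: [[0.999, -0.049, -0.004], [-0.049, -0.999, 0.0], [-0.004, -0.0, -1.0]]
wrist_force: [-2.7, 0.2, -2.4]
gripper_width: 0.266
gripper_force: 30.0
```

Emit:
{"op": "drive_tool", "data": {
  "rows": [
    [10, 0.4, -0.2, -4, 0, 0, 0],
    [10, 0.3, 0, -4, 0, 0, 0],
    [10, 0, 0, 0, 0, 0, 0]
  ]
}}

```text
time_s: 41.08
tcp_pos: [0.6256, -0.1074, 0.1438]
ee_rot: [[0.999, -0.049, -0.001], [-0.049, -0.999, 0.0], [-0.001, -0.0, -1.0]]
wrist_force: [-3.1, 0.4, -2.6]
gripper_width: 0.264
gripper_force: 30.0
```

Emit:
{"op": "drive_tool", "data": {
  "rows": [
    [10, 0.3, 0, -4, 0, 0, 0],
    [10, 0.2, 0, -3, 0, 0, 0],
    [10, 0, 0, 0, 0, 0, 0]
  ]
}}

```text
time_s: 41.33
tcp_pos: [0.6259, -0.1074, 0.137]
ee_rot: [[0.999, -0.049, -0.002], [-0.049, -0.999, 0.0], [-0.002, 0.0, -1.0]]
wrist_force: [-3.7, -0.2, -2.5]
gripper_width: 0.271
gripper_force: 30.0
```

Emit:
{"op": "drive_tool", "data": {
  "rows": [
    [10, 0.2, 0, -4, 0, 0, 0],
    [10, 0, 0, -4, 0, 0, 0],
    [10, 0, 0, 0, 0, 0, 0]
  ]
}}

```text
time_s: 41.58
tcp_pos: [0.626, -0.1074, 0.1294]
ee_rot: [[0.999, -0.049, -0.002], [-0.049, -0.999, -0.0], [-0.002, 0.0, -1.0]]
wrist_force: [-4.9, -0.0, -1.7]
gripper_width: 0.266
gripper_force: 30.0
```

Emit:
{"op": "drive_tool", "data": {
  "rows": [
    [10, 0, 0, -3, 0, 0, 0],
    [10, 0, 0, -2, 0, 0, 0],
    [10, 0, 0, 0, 0, 0, 0]
  ]
}}

```text
time_s: 41.83
tcp_pos: [0.626, -0.1074, 0.1248]
ee_rot: [[0.999, -0.049, -0.002], [-0.049, -0.999, -0.0], [-0.002, 0.0, -1.0]]
wrist_force: [-5.5, 0.1, 0.1]
gripper_width: 0.264
gripper_force: 30.0
```

Emit:
{"op": "drive_tool", "data": {
  "rows": [
    [10, 0, 0, -2, 0, 0, 0],
    [10, 0, 0, -1, 0, 0, 0],
    [10, 0, 0, 0, 0, 0, 0]
  ]
}}

```text
time_s: 42.08
tcp_pos: [0.626, -0.1075, 0.1229]
ee_rot: [[0.999, -0.049, -0.002], [-0.049, -0.999, -0.0], [-0.001, 0.0, -1.0]]
wrist_force: [-6.4, 0.7, 4.1]
gripper_width: 0.267
gripper_force: 30.0
```

Emit:
{"op": "drive_tool", "data": {
  "rows": [
    [10, 0, 0, -1.5, 0, 0, 0],
    [10, 0, 0, 0, 0, 0, 0]
  ]
}}

```text
time_s: 42.25
tcp_pos: [0.626, -0.1074, 0.1228]
ee_rot: [[0.999, -0.048, -0.001], [-0.048, -0.999, -0.001], [-0.001, 0.001, -1.0]]
wrist_force: [-10.4, 1.9, 11.0]
gripper_width: 0.264
gripper_force: 30.0
```

Emit:
{"op": "drive_tool", "data": {
  "rows": [
    [10, 0, 0, -1, 0, 0, 0],
    [10, 0, 0, 0, 0, 0, 0]
  ]
}}

```text
time_s: 42.42
tcp_pos: [0.626, -0.1075, 0.1228]
ee_rot: [[0.999, -0.048, -0.001], [-0.048, -0.999, -0.001], [-0.001, 0.001, -1.0]]
wrist_force: [-10.4, 2.2, 14.9]
gripper_width: 0.265
gripper_force: 30.0
```

Emit:
{"op": "drive_tool", "data": {
  "rows": [
    [65, 0, 0, 2, 0, 0, 0],
    [65, 0, 0, 0, 0, 0, 0],
    [65, 0, 0, 0, 0, 0, 0],
    [65, 0, 0, 0, 0, 0, 0],
    [65, 0, 0, 0, 0, 0, 0]
  ]
}}

```text
time_s: 42.83
tcp_pos: [0.6275, -0.1073, 0.1214]
ee_rot: [[0.999, -0.049, 0.001], [-0.049, -0.999, -0.0], [0.001, -0.0, -1.0]]
wrist_force: [-0.1, -0.7, -0.5]
gripper_width: 0.561
gripper_force: 0.0
```

Emit:
{"op": "drive_tool", "data": {
  "rows": [
    [65, 0, 0, 20, 0, 0, 0],
    [65, 0, 0, 35, 0, 0, 0],
    [75, 0, 0, 35, 0, 0, 0]
  ]
}}

```text
time_s: 43.08
tcp_pos: [0.6263, -0.1074, 0.2109]
ee_rot: [[0.999, -0.049, -0.003], [-0.049, -0.999, -0.0], [-0.003, 0.001, -1.0]]
wrist_force: [2.0, 0.0, 0.4]
gripper_width: 0.665
gripper_force: 0.0
```

Emit:
{"op": "drive_tool", "data": {
  "rows": [
    [75, -35, 0, 0, 0, 0, 0],
    [75, -35, 0, 0, 0, 0, 0],
    [75, -35, 0, 0, 0, 0, 0],
    [75, -35, 0, 0, 0, 0, 0],
    [75, -20, 0, 0, 0, 0, 0]
  ]
}}

```text
time_s: 43.5
tcp_pos: [0.4635, -0.1074, 0.2113]
ee_rot: [[0.999, -0.049, -0.001], [-0.049, -0.999, 0.001], [-0.001, -0.0, -1.0]]
wrist_force: [-0.4, 0.7, 0.4]
gripper_width: 0.751
gripper_force: 0.0
```

Run:
```python
from dv import *
s=sense();print(s['tcp_pos'],s['ee_rot'][:2])
run("dv3")
c=capture("top");W=cloud(c)
M=(abs(W[...,0]-.42)<.1)&(abs(W[...,1]-.15)<.1)&(W[...,2]>.008);M=cv2.morphologyEx(M.astype(np.uint8),cv2.MORPH_OPEN,np.ones((2,2)))>0
print("top fig cloud",rect(W[M]))
f=c["frame"].astype(int);red=M&(f[...,0]>110)&(f[...,1]<70)
print("red",red.sum(),rect(W[red]),np.median(W[red],0))
c=capture("side");W2=cloud(c)
M2=(abs(W2[...,0]-.42)<.1)&(abs(W2[...,1]-.15)<.1)&(W2[...,2]>.008)
if M2.sum()>10: print("side fig cloud",rect(W2[M2]))
ys=[np.where(M)[0].min()-25,np.where(M)[0].max()+25];xs=[np.where(M)[1].min()-35,np.where(M)[1].max()+35]
ys=[max(0,ys[0]),ys[1]]
g=cv2.resize(capture("top")["frame"][ys[0]:ys[1],xs[0]:xs[1]],(560,int(560*(ys[1]-ys[0])/(xs[1]-xs[0]))))
d=cv2.imread("pics/dv3.png"); h=max(g.shape[0],1); g=g[:,:,::-1]
d=cv2.resize(d,(560,308)); cv2.imwrite("pics/c3.png",np.vstack([d,g])[:600])
```

```text
[ 0.46347452 -0.10744051  0.21134591] [[ 9.98787058e-01 -4.92328325e-02 -7.36164649e-04]
 [-4.92324692e-02 -9.98787220e-01  5.03737890e-04]]
top 0.079 5306 [621.0, 33.1, 326.2, 139.0, -89.7] [84. 87. 89.]
top 0.093 2028 [635.8, 27.9, 330.4, 183.4, 87.1] [94. 96. 98.]
top 0.125 628 [629.2, 27.8, 284.8, 87.0, 73.9] [133. 137. 143.]
top fig [(0.61, 37, [420.6, 166.1, 78.5, 31.4, 74.4])]
side 0.079 2574 [615.2, 31.5, 331.8, 153.7, 89.2] [84. 86. 89.]
side 0.093 1345 [636.0, 26.8, 335.2, 184.2, 87.3] [94. 95. 98.]
side 0.125 400 [630.1, 27.5, 287.1, 88.5, -78.5] [128. 135. 142.]
side fig [(0.73, 36, [417.8, 154.4, 112.5, 32.1, 77.8])]
top fig cloud [360.8, 114.0, 0.0, 0.0, -90.0]
red 265 [419.5, 159.7, 59.5, 37.4, 76.2] [0.41857097 0.15439489 0.03036767]
side fig cloud [405.0, 128.8, 169.9, 157.6, -0.0]
```

View pics/c3.png

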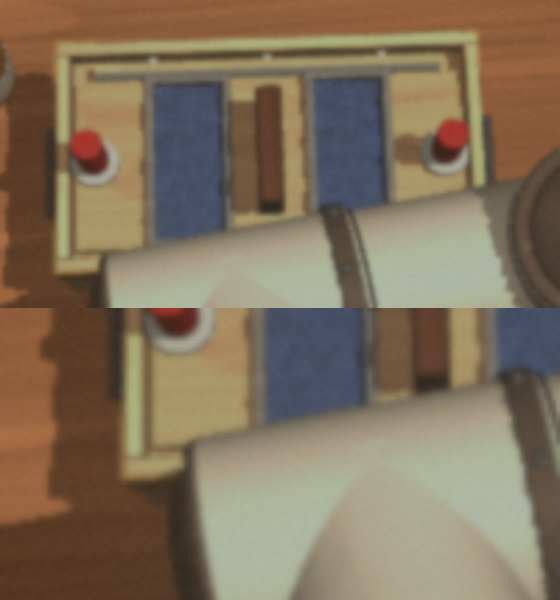

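Both pins stand with collars flat at (93,160) and (447,155). The figure is where it was, so I'll get its trunk centre from the first, unobstructed top image.

Run:
```python
from h import *
c=capture("top");R=np.asarray(c["R"]);t=np.asarray(c["t"]);o=-R.T@t
f=cv2.imread("pics/top0.png")[:,:,::-1].astype(int)
m=np.zeros((480,640),bool);m[300:345,235:305]=1
def pts(M,z):
    v,u=np.where(M);d=np.stack([(u-c["cx"])/c["fx"],(v-c["cy"])/c["fy"],np.ones(len(u))],1)@R
    return o+d*((z-o[2])/d[:,2])[:,None]
red=m&(f[...,0]>110)&(f[...,1]<60)&(f[...,2]<60)
v,u=np.where(red);print(red.sum(),u.min(),u.max(),v.min(),v.max(),rect(pts(red,.03)))
blue=m&(f[...,2]>f[...,0]+8);print(blue.sum(),pts(blue,.015).mean(0))
fig=cv2.imread("pics/top0.png")[300:345,230:310]; cv2.imwrite("pics/fig.png",cv2.resize(fig,None,fx=8,fy=8))
s=capture("side");
for l in masks_of("figure1",s)[:2]:
    print(l["p"],l["xy"]); W=cloud(s); g=s["frame"].astype(int); M=l["region"]&(g[...,0]>110)&(g[...,1]<60)
    if M.sum()>10: print("side red",M.sum(),rect(W[M]))
```

```text
257 258 277 313 330 [418.6, 151.5, 39.4, 37.2, 82.1]
91 [0.41124962 0.11983641 0.015     ]
0.59 [375.5, 301.5]
side red 180 [418.8, 152.5, 46.5, 37.7, 76.3]
0.42 [319.4, 205.7]
side red 26 [625.1, -102.6, 17.9, 15.8, 18.7]
```

View pics/fig.png

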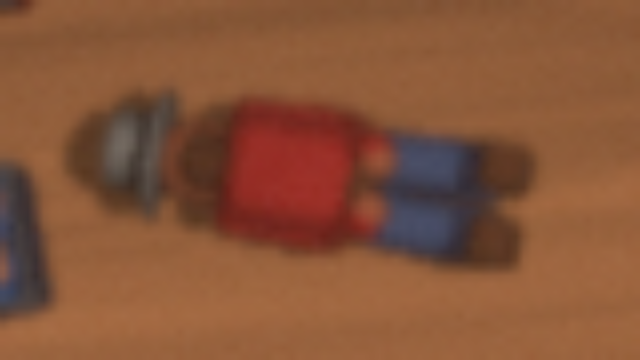

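Emit:
{"op": "drive_tool", "data": {
  "rows": [
    [75, -3, 16, 0, 0, 0, -0.109],
    [75, -3, 16, 0, 0, 0, -0.109],
    [75, -3, 16, 0, 0, 0, -0.109],
    [75, -3, 16, 0, 0, 0, -0.109],
    [75, -3, 16, 0, 0, 0, -0.109]
  ]
}}

```text
time_s: 44.42
tcp_pos: [0.4519, -0.0266, 0.2113]
ee_rot: [[0.826, -0.564, -0.0], [-0.564, -0.826, -0.0], [-0.0, 0.0, -1.0]]
wrist_force: [0.8, -0.2, 0.2]
gripper_width: 0.748
gripper_force: 0.0
```

Emit:
{"op": "drive_tool", "data": {
  "rows": [
    [75, -3, 16, 0, 0, 0, -0.109],
    [75, -3, 16, 0, 0, 0, -0.109],
    [75, -3, 16, 0, 0, 0, -0.109],
    [75, -3, 16, 0, 0, 0, -0.109],
    [75, -3, 16, 0, 0, 0, -0.109]
  ]
}}

```text
time_s: 44.83
tcp_pos: [0.4369, 0.0536, 0.2114]
ee_rot: [[0.414, -0.91, -0.0], [-0.91, -0.414, -0.0], [0.0, 0.0, -1.0]]
wrist_force: [-0.2, 0.3, 0.2]
gripper_width: 0.753
gripper_force: 0.0
```

Emit:
{"op": "drive_tool", "data": {
  "rows": [
    [75, -3, 16, -10, 0, 0, -0.109],
    [75, -3, 16, -10, 0, 0, -0.109],
    [75, -3, 17, -10, 0, 0, -0.109],
    [75, -2, 17, -10, 0, 0, -0.109],
    [75, -2, 17, -10, 0, 0, -0.109]
  ]
}}

```text
time_s: 45.25
tcp_pos: [0.4239, 0.1367, 0.161]
ee_rot: [[-0.118, -0.993, 0.0], [-0.993, 0.118, -0.0], [0.0, -0.0, -1.0]]
wrist_force: [-0.2, -0.5, -0.3]
gripper_width: 0.749
gripper_force: 0.0
```

Emit:
{"op": "drive_tool", "data": {
  "rows": [
    [75, -2, 17, -10, 0, 0, -0.105],
    [75, 0, 0, -20, 0, 0, 0],
    [75, 0, 0, 0, 0, 0, 0],
    [75, 0, 0, 0, 0, 0, 0]
  ]
}}

```text
time_s: 45.58
tcp_pos: [0.4214, 0.1524, 0.1308]
ee_rot: [[-0.215, -0.977, -0.002], [-0.977, 0.215, -0.002], [0.003, 0.002, -1.0]]
wrist_force: [-0.3, -0.5, 0.2]
gripper_width: 0.752
gripper_force: 0.0
```

Run:
```python
from h import *
s=sense();print(s['tcp_pos'],s['ee_rot'][:2])
for n in("side","top"):
  s=capture(n)
  for l in masks_of("figure1",s)[:3]:
    W=cloud(s); g=s["frame"].astype(int); M=l["region"]&(g[...,0]>100)&(g[...,1]<60)
    print(n,l["p"],l["xy"],M.sum(), M.sum()>8 and rect(W[M]))
```

```text
[0.4213821  0.1524319  0.13080723] [[-0.21546304 -0.97650938 -0.00225841]
 [-0.97650857  0.21546784 -0.00214854]]
side 0.72 [373.2, 301.4] 203 [417.2, 136.6, 78.7, 40.1, 82.3]
top 0.88 [283.1, 324.8] 11 [414.0, 133.8, 26.3, 6.1, -13.3]
```

Emit:
{"op": "drive_tool", "data": {
  "rows": [
    [75, -2.5, 0, -30, 0, 0, 0],
    [75, 0, 0, -30, 0, 0, 0],
    [75, 0, 0, -25, 0, 0, 0],
    [75, 0, 0, -15, 0, 0, 0],
    [75, 0, 0, 0, 0, 0, 0]
  ]
}}

```text
time_s: 46.2
tcp_pos: [0.418, 0.1513, 0.0296]
ee_rot: [[-0.217, -0.976, -0.004], [-0.976, 0.217, -0.003], [0.004, 0.003, -1.0]]
wrist_force: [-1.0, 0.4, 0.4]
gripper_width: 0.747
gripper_force: 0.0
```

Emit:
{"op": "drive_tool", "data": {
  "rows": [
    [25, 0, 0, 0, 0, 0, 0],
    [25, 0, 0, 0, 0, 0, 0],
    [25, 0, 0, 0, 0, 0, 0],
    [25, 0, 0, 0, 0, 0, 0],
    [25, 0, 0, 0, 0, 0, 0]
  ]
}}

```text
time_s: 46.62
tcp_pos: [0.4197, 0.153, 0.0325]
ee_rot: [[-0.216, -0.976, 0.002], [-0.976, 0.216, 0.001], [-0.002, -0.001, -1.0]]
wrist_force: [-0.4, 0.3, 6.3]
gripper_width: 0.456
gripper_force: 21.5
```

Emit:
{"op": "drive_tool", "data": {
  "rows": [
    [25, 0, 0, 0, 0, 0, 0],
    [25, 0, 0, 0, 0, 0, 0],
    [25, 0, 0, 0, 0, 0, 0]
  ]
}}

```text
time_s: 46.87
tcp_pos: [0.4196, 0.153, 0.0325]
ee_rot: [[-0.216, -0.976, 0.001], [-0.976, 0.216, 0.001], [-0.001, -0.001, -1.0]]
wrist_force: [-2.0, -0.2, 7.4]
gripper_width: 0.456
gripper_force: 30.0
```

Emit:
{"op": "drive_tool", "data": {
  "rows": [
    [25, 0, 0, 15, 0, 0, 0],
    [25, 0, 0, 30, 0, 0, 0],
    [25, 0, 0, 40, 0, 0, 0],
    [25, 0, 0, 40, 0, 0, 0],
    [25, 0, 0, 40, 0, 0, 0]
  ]
}}

```text
time_s: 47.28
tcp_pos: [0.4184, 0.1521, 0.1982]
ee_rot: [[-0.216, -0.976, -0.001], [-0.976, 0.216, -0.0], [0.0, 0.001, -1.0]]
wrist_force: [1.5, 1.4, -1.7]
gripper_width: 0.457
gripper_force: 29.9
```

Emit:
{"op": "drive_tool", "data": {
  "rows": [
    [25, 10, -3, 5, 0, 0, -0.06],
    [25, 17, -5, 5, 0, 0, -0.108],
    [25, 17, -5, 0, 0, 0, -0.108],
    [25, 17, -5, 0, 0, 0, -0.108],
    [25, 17, -5, 0, 0, 0, -0.108]
  ]
}}

```text
time_s: 47.7
tcp_pos: [0.4974, 0.1293, 0.2066]
ee_rot: [[-0.656, -0.755, -0.0], [-0.755, 0.656, 0.0], [-0.0, 0.0, -1.0]]
wrist_force: [0.3, 0.8, -0.8]
gripper_width: 0.457
gripper_force: 29.9
```

Emit:
{"op": "drive_tool", "data": {
  "rows": [
    [25, 17, -5, 0, 0, 0, -0.108],
    [25, 17, -5, 0, 0, 0, -0.108],
    [25, 17, -5, 0, 0, 0, -0.108],
    [25, 17, -5, 0, 0, 0, -0.108],
    [25, 17, -5, 0, 0, 0, -0.108]
  ]
}}

```text
time_s: 48.12
tcp_pos: [0.5825, 0.1042, 0.206]
ee_rot: [[-0.951, -0.31, -0.001], [-0.31, 0.951, -0.0], [0.001, 0.0, -1.0]]
wrist_force: [0.7, 1.4, -0.5]
gripper_width: 0.458
gripper_force: 29.9
```

Emit:
{"op": "drive_tool", "data": {
  "rows": [
    [25, 17, -5, 0, 0, 0, -0.108],
    [25, 17, -5, 0, 0, 0, -0.108],
    [25, 15, -3, 0, 0, 0, -0.1],
    [25, 10, -2, 0, 0, 0, -0.053],
    [25, 0, 0, 0, 0, 0, 0]
  ]
}}

```text
time_s: 48.53
tcp_pos: [0.6423, 0.0891, 0.2053]
ee_rot: [[-0.999, 0.05, -0.001], [0.05, 0.999, -0.0], [0.001, -0.0, -1.0]]
wrist_force: [-0.5, -0.3, -1.5]
gripper_width: 0.459
gripper_force: 29.9
```

Emit:
{"op": "drive_tool", "data": {
  "rows": [
    [25, 0, 0, 0, 0, 0, 0],
    [25, 0, 0, 0, 0, 0, 0],
    [25, 0, 0, 0, 0, 0, 0]
  ]
}}

```text
time_s: 48.78
tcp_pos: [0.6403, 0.0898, 0.2066]
ee_rot: [[-0.999, 0.047, -0.001], [0.047, 0.999, 0.0], [0.001, 0.0, -1.0]]
wrist_force: [0.4, 0.2, -1.5]
gripper_width: 0.451
gripper_force: 29.9
```

Run:
```python
from h import *
s=sense();p=s['tcp_pos'];print(p,s['ee_rot'][:2])
ims=[]
for n in("side","top"):
    c=capture(n);W=cloud(c);d=W-p
    M=(abs(d[...,0])<.085)&(abs(d[...,1])<.03)&(d[...,2]>-.034)&(d[...,2]<.006)
    print(n,"fig",M.sum(),rect(W[M]))
    M=(W[...,2]>.092)&(W[...,2]<.101)&(abs(W[...,0]-.63)<.12)&(abs(W[...,1]-.03)<.2); print(n,"case",rect(W[M]))
    ims.append(cv2.resize(c["frame"][150:350,200:400] if n=="side" else c["frame"][140:300,220:420],(400,400 if n=="side" else 320)))
ims[1]=cv2.copyMakeBorder(ims[1],0,80,0,0,cv2.BORDER_CONSTANT)
cv2.imwrite("pics/f4.png",np.hstack(ims)[:,:,::-1])
```

```text
[0.64032419 0.0898422  0.20660431] [[-9.98898839e-01  4.69129846e-02 -5.30621274e-04]
 [ 4.69129603e-02  9.98898979e-01  5.80506895e-05]]
side fig 425 [631.5, 93.9, 112.1, 50.2, 10.1]
side case [636.4, 25.9, 336.5, 185.3, 87.3]
top fig 505 [610.5, 95.6, 66.1, 46.7, -0.4]
top case [635.7, 27.7, 330.9, 183.1, 87.2]
```

View pics/f4.png

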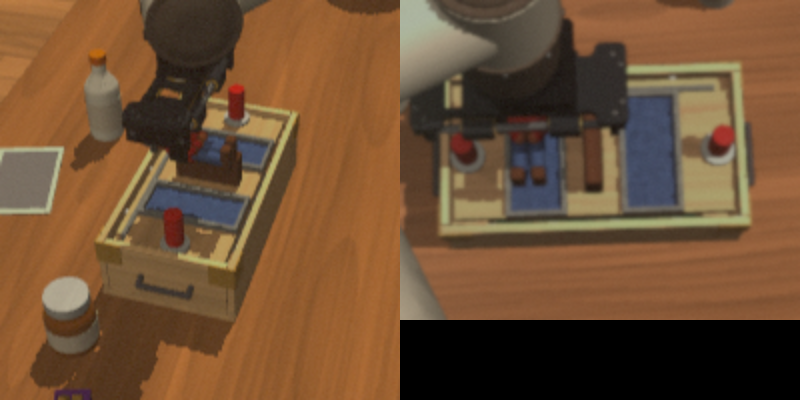

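Side and top views show the figure level over the left cradle, feet toward the near wall and bar beside it. I'll lower it.

Emit:
{"op": "drive_tool", "data": {
  "rows": [
    [25, -0.8, 0, -20, 0, 0, 0],
    [25, 0, 0, -25, 0, 0, 0],
    [25, 0, 0, -20, 0, 0, 0],
    [25, 0, 0, -10, 0, 0, 0],
    [25, 0, 0, 0, 0, 0, 0]
  ]
}}

```text
time_s: 49.3
tcp_pos: [0.6386, 0.0893, 0.129]
ee_rot: [[-0.999, 0.048, -0.005], [0.048, 0.999, -0.002], [0.005, -0.002, -1.0]]
wrist_force: [-0.8, 0.4, -1.0]
gripper_width: 0.458
gripper_force: 29.9
```

Emit:
{"op": "drive_tool", "data": {
  "rows": [
    [25, 0, 0, -5, 0, 0, 0],
    [25, 0, 0, -3, 0, 0, 0],
    [25, 0, 0, -2, 0, 0, 0],
    [25, 0, 0, 0, 0, 0, 0]
  ]
}}

```text
time_s: 49.63
tcp_pos: [0.6406, 0.0897, 0.122]
ee_rot: [[-0.999, 0.048, 0.001], [0.048, 0.999, 0.0], [-0.001, 0.0, -1.0]]
wrist_force: [0.1, -0.1, -1.6]
gripper_width: 0.456
gripper_force: 29.9
```

Emit:
{"op": "drive_tool", "data": {
  "rows": [
    [25, 0, 0, -1, 0, 0, 0],
    [25, 0, 0, 0, 0, 0, 0]
  ]
}}

```text
time_s: 49.8
tcp_pos: [0.6406, 0.0897, 0.121]
ee_rot: [[-0.999, 0.048, 0.001], [0.048, 0.999, 0.0], [-0.001, 0.0, -1.0]]
wrist_force: [0.2, 0.3, -1.8]
gripper_width: 0.458
gripper_force: 29.9
```

Emit:
{"op": "drive_tool", "data": {
  "rows": [
    [25, 0, 0, -1.5, 0, 0, 0],
    [25, 0, 0, 0, 0, 0, 0]
  ]
}}

```text
time_s: 49.97
tcp_pos: [0.6408, 0.0898, 0.1196]
ee_rot: [[-0.999, 0.048, 0.001], [0.048, 0.999, 0.0], [-0.001, 0.0, -1.0]]
wrist_force: [-1.0, 0.4, 1.1]
gripper_width: 0.454
gripper_force: 29.9
```

Emit:
{"op": "drive_tool", "data": {
  "rows": [
    [55, 0, 0, 0, 0, 0, 0],
    [55, 0, 0, 0, 0, 0, 0],
    [55, 0, 0, 0, 0, 0, 0],
    [55, 0, 0, 0, 0, 0, 0]
  ]
}}

```text
time_s: 50.3
tcp_pos: [0.6404, 0.0896, 0.1191]
ee_rot: [[-0.999, 0.048, 0.0], [0.048, 0.999, 0.0], [-0.0, 0.0, -1.0]]
wrist_force: [0.3, 1.0, 0.3]
gripper_width: 0.545
gripper_force: 0.0
```

Emit:
{"op": "drive_tool", "data": {
  "rows": [
    [55, 0, 0, 15, 0, 0, 0],
    [55, 0, 0, 35, 0, 0, 0],
    [55, 0, 0, 40, 0, 0, 0],
    [55, 0, 0, 30, 0, 0, 0]
  ]
}}

```text
time_s: 50.63
tcp_pos: [0.641, 0.0895, 0.2421]
ee_rot: [[-0.999, 0.048, 0.003], [0.048, 0.999, -0.0], [-0.003, -0.0, -1.0]]
wrist_force: [1.4, -0.4, 1.2]
gripper_width: 0.553
gripper_force: 0.0
```

Emit:
{"op": "drive_tool", "data": {
  "rows": [
    [55, -20, 35, 0, 0, 0, 0],
    [55, -20, 35, 0, 0, 0, 0],
    [55, -20, 35, 0, 0, 0, 0],
    [55, -20, 35, 0, 0, 0, 0],
    [55, -20, 35, 0, 0, 0, 0]
  ]
}}

```text
time_s: 51.05
tcp_pos: [0.5392, 0.2659, 0.2393]
ee_rot: [[-0.999, 0.049, 0.0], [0.049, 0.999, 0.0], [-0.0, 0.0, -1.0]]
wrist_force: [-0.6, 0.5, 0.3]
gripper_width: 0.552
gripper_force: 0.0
```

Emit:
{"op": "drive_tool", "data": {
  "rows": [
    [55, -20, 35, 0, 0, 0, 0],
    [55, -20, 35, 0, 0, 0, 0],
    [55, -20, 35, 0, 0, 0, 0],
    [55, 0, 0, 0, 0, 0, 0],
    [55, 0, 0, 0, 0, 0, 0]
  ]
}}

```text
time_s: 51.47
tcp_pos: [0.4791, 0.3716, 0.2389]
ee_rot: [[-0.999, 0.044, -0.0], [0.044, 0.999, -0.0], [0.0, -0.0, -1.0]]
wrist_force: [-0.3, -0.6, 0.1]
gripper_width: 0.553
gripper_force: 0.0
```

Run:
```python
from h import *
ims=[]
for n in("side","top"):
    c=capture(n);W=cloud(c)
    print(n,"fig",find("figure1",c),"pins",find("pin0",c),"var",find("varnish",c)[:1],find("paint",c)[:1])
    ims.append(cv2.resize(c["frame"][150:350,200:400] if n=="side" else c["frame"][140:300,220:420],(400,400 if n=="side" else 320)))
ims[1]=cv2.copyMakeBorder(ims[1],0,80,0,0,cv2.BORDER_CONSTANT)
cv2.imwrite("pics/f5.png",np.hstack(ims)[:,:,::-1])
```

```text
side fig [(0.96, 123, [651.5, 92.1, 76.0, 31.9, -5.9])] pins [(0.6, 143, [638.2, 164.5, 20.3, 17.7, -49.6])] var [(0.77, 86, [742.1, 270.9, 52.3, 49.6, -33.5])] [(0.8, 71, [739.7, -299.1, 57.3, 34.9, -53.9])]
top fig [(0.69, 124, [634.4, 90.0, 112.8, 31.8, -3.2])] pins [(0.58, 144, [634.4, 161.6, 18.7, 18.6, -39.0]), (0.52, 145, [622.1, -106.4, 19.7, 18.4, -59.7])] var [(0.71, 88, [740.9, 265.5, 52.3, 52.3, -83.9])] [(0.74, 73, [730.8, -305.1, 51.5, 49.8, 47.8])]
```

View pics/f5.png

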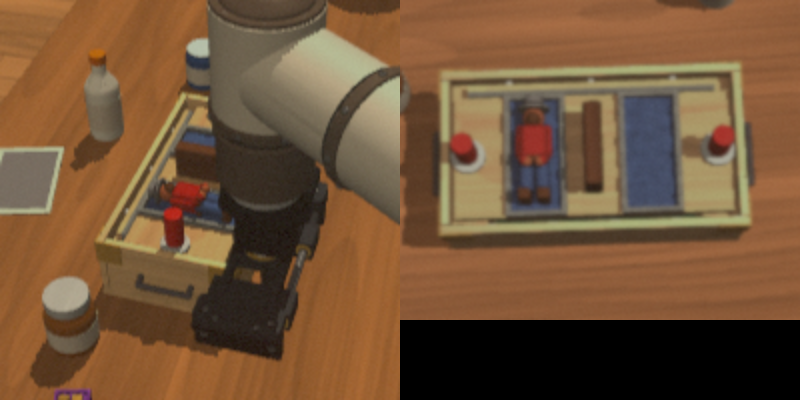

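The figure lies flat in the left cradle (top view, at (533,150); its top at z 123 = 87 + 36). Both pins are home, and the jar and tin are undisturbed, so I'm handing in.

```bash
python3 -c "
from station import *
print(finish_job())"
```

```text
the job is handed in; nothing more can be done
None
```

The job is handed in: three carts stand in their pockets, the divider rests on its ledges with both pins fully home, the one figure present (red shirt) lies on its back in the left cradle, and the jar and tin were left alone.

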